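Transfer cured drone-arm tubes to the inspection cradles in the same order

TASK

The four bonded drone-arm tubes have cured on the white notched rack, where their order in the row is the only record of which build each belongs to. Move them one by one to the row of four grey V cradles in the same order, so that the leftmost tube on the rack goes to the leftmost cradle and so on to the rightmost: each lying in both notches of its cradle, centred along it, lowered in and left at rest, never dropped or let roll off. Leave the screwdriver between the rows where it is.

Things in the scene. Friction and masses are not known exactly. Their poses are not given: they have to be found in the camera images.
- tube_14: loose drone-arm tube, black carbon with aluminium end ferrules, straight, round, 14 mm in diameter, 120 mm long, about 35 g, both ends alike. Origin at the middle of its axis, x along the tube (y, z across: it may have rolled about x). Starts level, along about +x, in one notch of the white rack, any notch. Lying in the rack or in a cradle its axis is 49.9 mm above the bench.
- tube_18: loose drone-arm tube, black carbon with aluminium end ferrules, straight, round, 18 mm in diameter, 145 mm long, about 55 g, both ends alike. Origin at the middle of its axis, x along the tube (y, z across: it may have rolled about x). Starts level, along about +x, in one notch of the white rack, any notch. Lying in the rack or in a cradle its axis is 52.7 mm above the bench.
- tube_22: loose drone-arm tube, black carbon with aluminium end ferrules, straight, round, 22 mm in diameter, 170 mm long, about 80 g, both ends alike. Origin at the middle of its axis, x along the tube (y, z across: it may have rolled about x). Starts level, along about +x, in one notch of the white rack, any notch. Lying in the rack or in a cradle its axis is 55.6 mm above the bench.
- tube_26: loose drone-arm tube, black carbon with aluminium end ferrules, straight, round, 26 mm in diameter, 195 mm long, about 110 g, both ends alike. Origin at the middle of its axis, x along the tube (y, z across: it may have rolled about x). Starts level, along about +x, in one notch of the white rack, any notch. Lying in the rack or in a cradle its axis is 58.4 mm above the bench.
- rack: fixed white rack on the right (-y): base plate 110 (x) x 264 (y) x 8 mm, two upright ribs 54 mm high, 12 mm thick, 36 mm before and behind its middle, each with four 90 degree V notches 28 mm wide, 14 mm deep, bottom 40 mm above the bench, in a row along y at 68 mm pitch. Tubes are free underneath between the ribs. Origin: centre of its underside; x along the tubes
- cradle_k: one of four identical fixed V cradles, a row along y on the left (+y), 52 to 84 mm apart, in any order of names: base plate 104 (x) x 42 x 8 mm, two grey ribs 54 mm high, 12 mm thick, 36 mm before and behind its middle, each with a 90 degree V notch 28 mm wide, 14 mm deep, bottom 40 mm above the bench; takes any tube. Origin: centre of its underside, on the bench; x along the tube it holds, z up
- cradle_m: one of four identical fixed V cradles, a row along y on the left (+y), 52 to 84 mm apart, in any order of names: base plate 104 (x) x 42 x 8 mm, two grey ribs 54 mm high, 12 mm thick, 36 mm before and behind its middle, each with a 90 degree V notch 28 mm wide, 14 mm deep, bottom 40 mm above the bench; takes any tube. Origin: centre of its underside, on the bench; x along the tube it holds, z up
- cradle_p: one of four identical fixed V cradles, a row along y on the left (+y), 52 to 84 mm apart, in any order of names: base plate 104 (x) x 42 x 8 mm, two grey ribs 54 mm high, 12 mm thick, 36 mm before and behind its middle, each with a 90 degree V notch 28 mm wide, 14 mm deep, bottom 40 mm above the bench; takes any tube. Origin: centre of its underside, on the bench; x along the tube it holds, z up
- cradle_r: one of four identical fixed V cradles, a row along y on the left (+y), 52 to 84 mm apart, in any order of names: base plate 104 (x) x 42 x 8 mm, two grey ribs 54 mm high, 12 mm thick, 36 mm before and behind its middle, each with a 90 degree V notch 28 mm wide, 14 mm deep, bottom 40 mm above the bench; takes any tube. Origin: centre of its underside, on the bench; x along the tube it holds, z up
- screwdriver: bystander: loose screwdriver with a black handle, 170 mm long, lying on the bench between the rack and the cradles; origin at the middle of its length on its underside, x along it towards the tip
Mind the look-alikes: they are no part of the job. Leave any blue or yellow look-alike of the tube_14 alone.

How it is judged (in metres and radians):
At the end, for the whole second after the job is handed in: Every tube lies in the cradle that has the same rank in the row of cradles as the tube had in the row on the rack, its middle within 15 mm horizontally of the cradle's middle, its axis within 0.10 rad of the cradle's and within 4 mm of its seated height; all released and at rest (horizontal distance between tube_14 and cradle_k below 0.015 m and z of tube_14 in the frame of cradle_k between 0.0459 and 0.0539 m and angle between the x axis of tube_14 and the x axis of cradle_k, either way round below 0.1 rad and linear speed of each of tube_14, tube_18, tube_22, tube_26 below 0.03 m/s and angular speed of each of tube_14, tube_18, tube_22, tube_26 below 0.3 rad/s and contact force between the fingers and tube_14 below 0.05 N and horizontal distance between tube_18 and cradle_m below 0.015 m and z of tube_18 in the frame of cradle_m between 0.0487 and 0.0567 m and angle between the x axis of tube_18 and the x axis of cradle_m, either way round below 0.1 rad and contact force between the fingers and tube_18 below 0.05 N and horizontal distance between tube_22 and cradle_p below 0.015 m and z of tube_22 in the frame of cradle_p between 0.0516 and 0.0596 m and angle between the x axis of tube_22 and the x axis of cradle_p, either way round below 0.1 rad and contact force between the fingers and tube_22 below 0.05 N and horizontal distance between tube_26 and cradle_r below 0.015 m and z of tube_26 in the frame of cradle_r between 0.0544 and 0.0624 m and angle between the x axis of tube_26 and the x axis of cradle_r, either way round below 0.1 rad and contact force between the fingers and tube_26 below 0.05 N); the robot touches nothing.
It fails at once if a tube is let fall or roll off: it moves faster than 0.5 m/s while the fingers do not hold it (a fall of about 13 mm) ((contact force between the fingers and tube_14 below 0.2 N and linear speed of tube_14 above 0.5 m/s) or (contact force between the fingers and tube_18 below 0.2 N and linear speed of tube_18 above 0.5 m/s) or (contact force between the fingers and tube_22 below 0.2 N and linear speed of tube_22 above 0.5 m/s) or (contact force between the fingers and tube_26 below 0.2 N and linear speed of tube_26 above 0.5 m/s)).
It fails at once if the screwdriver is pushed more than 15 mm from its place (distance of screwdriver from where it was at the start of the episode above 0.015 m).
It also fails if it takes over 96 s, if anything falls off the work surface, if the arm or the gripper's body presses on something with over 40 N, if the wrist force passes 120 N, or if a joint passes its speed limit or range.

ROBOT

A 6-joint arm with a two-finger parallel gripper is mounted at the origin on the work surface. World frame = base frame: x ahead of the robot, y to its left, z up, the work surface at z = 0. Lengths are in m, angles in degrees, forces in N, time in s.
With the tool pointing down it reaches from about 0.35 to 0.875 m from the base axis. Payload 4.2 kg.
Tool frame: the origin (TCP) lies midway between the tips of the shut fingers; the grasp point (between the pads) lies 19 mm behind it; z points along the fingers, y is the line along which they close (so a half turn about z gives the same grasp; the last joint's range is limited). The gripper opens to 87 mm and grips with 3 to 60 N. Pads are 19 mm wide; open, the fingers measure 117 mm over their backs; the gripper's body (75 mm by 190 mm) begins 51 mm behind the grasp point.
Start: joints at [-61.73, 22.042, 0.453, 0, -68.411, -14.817], TCP at [0.145, -0.608, 0.191] pointing down, gripper open.
Joint ranges: [-179.83, 179.83], [-69.29, 118.12], [-61.27, 80.66], [-181.25, 117.63], [-171.15, -9.14], [-177.46, 177.46]. Speed limits (degrees/s): [159.86, 159.86, 180, 180, 180, 180].

INTERFACE

Orientations are given as a 3x3 rotation matrix whose columns are the frame's x, y, z axes.
In Python, from station import * gives the robot as it stands. The module is installed in compiled form; this text tells all that it offers.
- The arm moves only by the tool servo_tool, never from a script. Its argument "deltas" is a list of rows, each an object of numbers: "tx", "ty", "tz": the shift along the tool's x, y, z in mm; "ax", "ay", "az": the turn, a rotation vector about the tool's x, y, z in rad; "claw": the finger opening in mm, from 0 to 87. In form: [{"tx": .., "ty": .., "tz": .., "ax": .., "ay": .., "az": .., "claw": ..}, ...]. A call has 1 to 12 rows; each row is the pose to reach, as a shift and turn from the pose commanded when the call began, along the tool's axes at that moment; what a row does not reach only later rows make up. A row lasts 1/12 s, in which the tool goes at most 41.7 mm and 7.16 degrees, less where a joint would pass 70% of its speed; a pose out of reach is approached as far as the arm can. A call with a gripper value outside its range is refused whole. The fingers move at their own pace and stop on an object; the grip force is fixed at half the most. Time passes only in rows, so rows that repeat a pose let the fingers close. It gives the time, the measured TCP pose, the force, the opening and the grip force at its end, in the units of the state.
- sense(): the state, without advancing time (a new reading comes with each control period).
- capture(name): name is "side" or "top" or "wrist"; returns the picture (480x640x3 uint8, blue, green, red); there is no depth.
- calibration(name): a dict with "fx", "fy", "cx", "cy" (pixels), "cam_to_world" (4x4, takes a point from camera to world coordinates); the wrist camera has in their place "hand_eye" (4x4, takes a point from camera to tool coordinates, whose origin is the TCP and whose axes are the flange's). Camera axes: x right, y down, z forward; pixel columns grow to the right and rows downward; lengths in m; the calibration is good to about 2 mm. A picture is of the moment at which its call begins: read the wrist's pose just before it. calibration takes no time and is no camera call.
- finish_job(): hands the job in; it is judged then, once.
Trained networks look in the newest picture that a camera, given by its name, has taken for a name from the list of things; names that differ only in an ending like _2 or _b are one class to them, and where a whole thing is asked for, a point or a joint stands for the part that bears it (a point fixed in the world has none). Each returns a list of dicts, best first, with "confidence" (0 to 1); they miss things now and then, are a little off and sometimes report something else, mostly with a low value. They report only what shows in the picture. A call takes as long as a camera call. They do not tell look-alikes from the thing itself.
- recognise(label, camera): "xyz" ([x, y, z] in m, in the coordinates of the camera as it stood for that picture, good to about 4 mm: the middle of the surface that is visible of it).
- trace(label, camera): "mask" (480x640 bool, what is visible of it).
The state is a dict: "time_s": time; "joints": joint angles; "joint_velocities": joint speeds; "effort": joint torques, N m; "tcp_pos": TCP position; "ee_rot": TCP orientation; "wrist_force": force on the tool from outside, world axes, zero at the start; "moment": the same for the moment, N m; "gripper_width": opening from 0.0 (shut) to 1.0 (fully open); "gripper_force": force on a finger pad.
Only numpy, scipy, OpenCV 4.12 (cv2) and the standard library are available. Lean on these libraries where they do the work, as an engineer would, in place of code of your own. Each camera call takes 0.05 s, during which the arm holds its last target. There are 200 camera calls.

## Working session

There is one attempt and no reset: what is moved stays moved. The work goes in short steps, Python scripts to look and compute and a tool call to move; the robot and the scene stay as the last step left them, time stands still between calls to the robot, and variables do not carry over. Pictures are saved under pics/ and viewed, at most 14 in all, crops included, and the job is handed in when it is done.

Besides the shell and the picture viewer there is one more tool, called after ">>>" as name(argument=value, ...), one argument or row to a line, values as JSON. servo_tool: Moves the arm, as the interface text tells. Its arguments: {"type":"object","properties":{"deltas":{"type":"array","items":{"type":"object","properties":{"tx":{"type":"number"},"ty":{"type":"number"},"tz":{"type":"number"},"ax":{"type":"number"},"ay":{"type":"number"},"az":{"type":"number"},"claw":{"type":"number"}}}}},"required":["deltas"]}

```bash
mkdir -p pics; python3 - <<'E'
from station import *
import cv2,numpy as np
s=sense(); print(s['time_s'],s['tcp_pos'],np.round(s['ee_rot'],3).tolist(),s['gripper_width'])
for c in ['top','side']:
    im=capture(c); cv2.imwrite(f'pics/{c}0.png',im)
    k=calibration(c); print(c,k['fx'],k['cx'],k['cy'],np.round(k['cam_to_world'],3).tolist())
E
```

```text
0.0 [ 0.14524519 -0.60718779  0.18977066] [[-0.973, -0.232, -0.001], [-0.232, 0.973, 0.002], [0.0, 0.002, -1.0]] 1.0007402203535023
top 446.1762217592429 316.1627965567878 237.18636057371546 [[-0.014, -0.986, 0.167, 0.383], [-1.0, 0.014, -0.003, -0.123], [0.001, -0.167, -0.986, 1.044], [0.0, 0.0, 0.0, 1.0]]
side 438.5110253211224 322.9698050242973 242.11017639373358 [[0.997, -0.043, 0.056, 0.481], [-0.071, -0.693, 0.718, -0.994], [0.008, -0.72, -0.694, 0.913], [0.0, 0.0, 0.0, 1.0]]
```

View pics/top0.png

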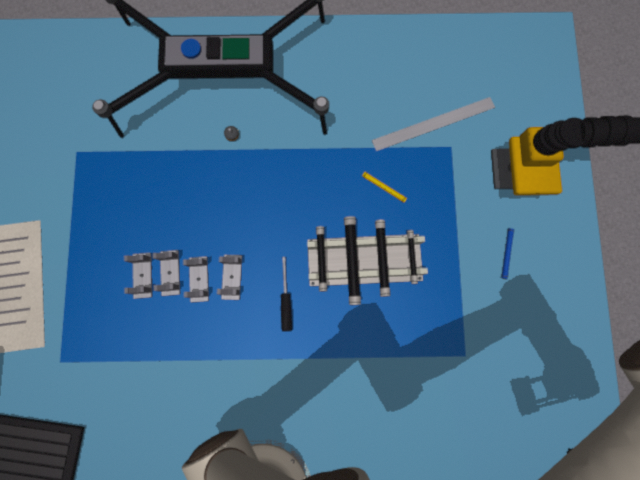

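View pics/side0.png

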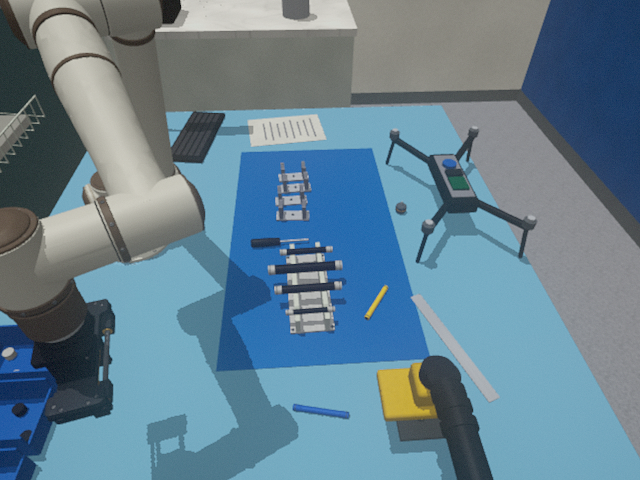

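Top view, left to right on the rack: tube at columns 322 (medium), 352 (largest), 382 (large) and 413 (thinnest), rows about 215–300. Cradles are at columns 142, 169, 198 and 232, rows about 255–300. The screwdriver is at (286,295). Look-alikes: yellow at (385,187) and blue at (508,253). Neither is black or in the rack, so I leave both alone. Next I measure with the networks.

```bash
cat > h.py <<'E'
from station import *
import cv2,numpy as np
def toworld(u,v,z,k,T):
    d=T[:3,:3]@np.array([(u-k['cx'])/k['fx'],(v-k['cy'])/k['fy'],1]); o=T[:3,3]
    return o+d*(z-o[2])/d[2]
def rect(m):
    ys,xs=np.nonzero(m); r=cv2.minAreaRect(np.c_[xs,ys].astype(np.float32)); return r
def axis(m,z,k,T):
    """centre, x-angle, length, width of a mask projected to the plane z"""
    ys,xs=np.nonzero(m); P=np.array([toworld(u,v,z,k,T)[:2] for u,v in zip(xs,ys)])
    (c,(a,b),t)=cv2.minAreaRect((P*1000).astype(np.float32))
    bx=cv2.boxPoints((c,(a,b),t)); e=bx[1]-bx[0]; f=bx[2]-bx[1]
    if np.hypot(*f)>np.hypot(*e): e,f=f,e
    ang=np.degrees(np.arctan2(e[1],e[0])); ang=(ang+90)%180-90
    return np.round(c,1),round(ang,1),np.round(sorted((a,b)),1),len(xs)
E
python3 - <<'E'
from h import *
for c in ['top','side']:
    capture(c); k=calibration(c);T=np.array(k['cam_to_world'])
    for n,z in [('tube_14',.05),('tube_18',.0527),('tube_22',.0556),('tube_26',.0584),('cradle_k',.03),('rack',.03),('screwdriver',.01)]:
        R=recognise(n,c)
        for r in R: print(c,n,round(r['confidence'],2),np.round((T@np.append(r['xyz'],1))[:3],3))
        if c=='top':
            for r in trace(n,c): print('   trace',n,round(r['confidence'],2),axis(r['mask'],z,k,T),[round(float(q)) for q in rect(r['mask'])[0]])
E
```

```text
top tube_14 0.84 [ 0.5   -0.269  0.062]
top tube_14 0.6 [ 0.497 -0.208  0.07 ]
top tube_14 0.58 [ 0.501 -0.141  0.061]
top tube_14 0.57 [ 0.502 -0.339  0.058]
top tube_14 0.57 [ 0.51  -0.572  0.016]
top tube_14 0.5 [ 0.677 -0.29   0.011]
   trace tube_14 0.8 (array([ 508.7, -556. ]), np.float32(-12.5), array([ 14. , 113.5]), 280) [507, 253]
   trace tube_14 0.78 (array([ 498.8, -206.3]), np.float32(2.0), array([ 25.6, 197.2]), 997) [352, 261]
   trace tube_14 0.64 (array([ 502.6, -136.9]), np.float32(1.4), array([ 18.6, 144.9]), 481) [321, 259]
   trace tube_14 0.6 (array([ 503.1, -274.9]), np.float32(1.9), array([ 24.6, 172.2]), 789) [383, 258]
   trace tube_14 0.56 (array([ 505. , -341.3]), np.float32(2.0), array([ 12.9, 115.6]), 282) [412, 256]
   trace tube_14 0.49 (array([ 666.7, -285.9]), np.float32(55.3), array([ 14.6, 113.5]), 285) [385, 187]
top tube_18 0.84 [ 0.5   -0.269  0.062]
top tube_18 0.6 [ 0.497 -0.208  0.07 ]
top tube_18 0.58 [ 0.501 -0.141  0.061]
top tube_18 0.57 [ 0.502 -0.339  0.058]
top tube_18 0.57 [ 0.51  -0.572  0.016]
top tube_18 0.5 [ 0.677 -0.29   0.011]
[... 3868 characters left out ...]
43  0.053]
side tube_22 0.97 [ 0.494 -0.282  0.063]
side tube_22 0.78 [ 0.491 -0.214  0.07 ]
side tube_22 0.74 [ 0.51  -0.574  0.009]
side tube_22 0.68 [ 0.678 -0.296  0.012]
side tube_22 0.66 [ 0.502 -0.34   0.058]
side tube_22 0.6 [ 0.497 -0.143  0.053]
side tube_26 0.97 [ 0.494 -0.282  0.063]
side tube_26 0.78 [ 0.491 -0.214  0.07 ]
side tube_26 0.74 [ 0.51  -0.574  0.009]
side tube_26 0.68 [ 0.678 -0.296  0.012]
side tube_26 0.66 [ 0.502 -0.34   0.058]
side tube_26 0.6 [ 0.497 -0.143  0.053]
side cradle_k 0.79 [0.461 0.145 0.009]
side cradle_k 0.66 [0.468 0.277 0.014]
side cradle_k 0.55 [0.463 0.064 0.009]
side rack 0.78 [ 0.502 -0.282  0.01 ]
side screwdriver 0.86 [ 0.393 -0.059  0.02 ]
```

```bash
cat >> h.py <<'E'
def go(x,y,z,yaw):
    """tool deltas to a TCP at x,y,z (m), tool down, tool x pointing along yaw+180 deg"""
    s=sense(); R=np.array(s['ee_rot']); d=R.T@(np.array([x,y,z])-s['tcp_pos'])*1000
    a=np.radians(yaw); D=np.array([[-np.cos(a),-np.sin(a),0],[-np.sin(a),np.cos(a),0],[0,0,-1]]).T
    r=cv2.Rodrigues(R.T@D)[0].ravel()
    return dict(zip(['tx','ty','tz','ax','ay','az'],[round(float(q),1) for q in d]+[round(float(q),3) for q in r]))
E
python3 - <<'E'
from h import *
k=calibration('wrist');print(k['fx'],k['cx'],k['cy'],np.round(k['hand_eye'],3).tolist())
print(go(.44,-.2,.25,2))
E
```

```text
341.8765084490199 319.02508068375295 234.56519927507483 [[0.0, -0.963, -0.268, 0.073], [1.0, 0.0, -0.0, -0.0], [0.0, -0.268, 0.963, -0.193], [0.0, 0.0, 0.0, 1.0]]
{'tx': -381.4, 'ty': 328.1, 'tz': -59.2, 'ax': 0.0, 'ay': -0.0, 'az': 0.2}
```

>>> servo_tool(
  deltas=[
    {"tx": -100,"ty": 90,"tz": -60,"az": 0.1},
    {"tx": -381,"ty": 328,"tz": -60,"az": 0.2},
    {"tx": -381,"ty": 328,"tz": -60,"az": 0.2},
    {"tx": -381,"ty": 328,"tz": -60,"az": 0.2},
    {"tx": -381,"ty": 328,"tz": -60,"az": 0.2},
    {"tx": -381,"ty": 328,"tz": -60,"az": 0.2},
    {"tx": -381,"ty": 328,"tz": -60,"az": 0.2},
    {"tx": -381,"ty": 328,"tz": -60,"az": 0.2},
    {"tx": -381,"ty": 328,"tz": -60,"az": 0.2},
    {"tx": -381,"ty": 328,"tz": -60,"az": 0.2},
    {"tx": -381,"ty": 328,"tz": -60,"az": 0.2},
    {"tx": -381,"ty": 328,"tz": -60,"az": 0.2},
  ],
)

```text
schema error: expected keys tx, ty, tz, ax, ay, az, claw
```

```bash
python3 - <<'E'
from h import *
print(sense()['tcp_pos'],go(.44,.17,.25,2))
E
```

```text
[ 0.14543887 -0.60782435  0.19080374] {'tx': -467.5, 'ty': 687.9, 'tz': -59.2, 'ax': 0.0, 'ay': -0.0, 'az': 0.2}
```

>>> servo_tool(
  deltas=[
    {"tx": -100,"ty": 90,"tz": -60,"ax": 0,"ay": 0,"az": 0.1,"claw": 60},
    {"tx": -381,"ty": 328,"tz": -60,"ax": 0,"ay": 0,"az": 0.2,"claw": 60},
    {"tx": -381,"ty": 328,"tz": -60,"ax": 0,"ay": 0,"az": 0.2,"claw": 60},
    {"tx": -381,"ty": 328,"tz": -60,"ax": 0,"ay": 0,"az": 0.2,"claw": 60},
    {"tx": -381,"ty": 328,"tz": -60,"ax": 0,"ay": 0,"az": 0.2,"claw": 60},
    {"tx": -381,"ty": 328,"tz": -60,"ax": 0,"ay": 0,"az": 0.2,"claw": 60},
    {"tx": -381,"ty": 328,"tz": -60,"ax": 0,"ay": 0,"az": 0.2,"claw": 60},
    {"tx": -381,"ty": 328,"tz": -60,"ax": 0,"ay": 0,"az": 0.2,"claw": 60},
    {"tx": -381,"ty": 328,"tz": -60,"ax": 0,"ay": 0,"az": 0.2,"claw": 60},
    {"tx": -381,"ty": 328,"tz": -60,"ax": 0,"ay": 0,"az": 0.2,"claw": 60},
    {"tx": -381,"ty": 328,"tz": -60,"ax": 0,"ay": 0,"az": 0.2,"claw": 60},
    {"tx": -381,"ty": 328,"tz": -60,"ax": 0,"ay": 0,"az": 0.2,"claw": 60},
  ],
)

```text
time_s: 2.25
tcp_pos: [0.4356, -0.205, 0.2508]
ee_rot: [[-0.999, -0.035, 0.001], [-0.035, 0.999, -0.0], [-0.001, -0.0, -1.0]]
wrist_force: [0.6, -0.8, 0.4]
gripper_width: 0.693
gripper_force: 0.0
```

```bash
python3 - <<'E'
from h import *
print(sense()['time_s'],sense()['tcp_pos'],go(.44,.17,.25,2))
E
```

```text
2.25 [ 0.43557995 -0.20501562  0.25080951] {'tx': -17.6, 'ty': 374.6, 'tz': 0.7, 'ax': -0.0, 'ay': 0.001, 'az': 0.0}
```

```bash
cat >> h.py <<'E'
def wrist(name=None):
    s=sense(); E=np.eye(4); E[:3,:3]=s['ee_rot']; E[:3,3]=s['tcp_pos']
    im=capture('wrist'); k=calibration('wrist')
    if name: cv2.imwrite(f'pics/{name}.png',im)
    return im,k,E@np.array(k['hand_eye'])
E
python3 - <<'E'
from h import *
im,k,T=wrist('w_rack'); np.save('Track.npy',T)
for r in trace('tube_14','wrist'): print(round(r['confidence'],2),axis(r['mask'],.0545,k,T),[round(float(q)) for q in rect(r['mask'])[0]])
E
```

```text
0.97 (array([ 492.9, -136.5]), np.float32(1.7), array([ 18.2, 127.9]), 1360) [375, 252]
0.91 (array([ 488.8, -531. ]), np.float32(-12.4), array([14.4, 94.6]), 879) [44, 239]
0.82 (array([ 646.4, -276.9]), np.float32(58.3), array([15.8, 45.9]), 288) [260, 360]
0.72 (array([ 479.3, -204.1]), np.float32(2.3), array([ 26.8, 159.8]), 2755) [318, 238]
0.63 (array([ 502.4, -337.9]), np.float32(1.9), array([ 16.3, 123.2]), 1209) [207, 254]
```

>>> servo_tool(
  deltas=[
    {"tx": -18,"ty": 375,"tz": 0,"ax": 0,"ay": 0,"az": 0,"claw": 60},
    {"tx": -18,"ty": 375,"tz": 0,"ax": 0,"ay": 0,"az": 0,"claw": 60},
    {"tx": -18,"ty": 375,"tz": 0,"ax": 0,"ay": 0,"az": 0,"claw": 60},
    {"tx": -18,"ty": 375,"tz": 0,"ax": 0,"ay": 0,"az": 0,"claw": 60},
    {"tx": -18,"ty": 375,"tz": 0,"ax": 0,"ay": 0,"az": 0,"claw": 60},
    {"tx": -18,"ty": 375,"tz": 0,"ax": 0,"ay": 0,"az": 0,"claw": 60},
    {"tx": -18,"ty": 375,"tz": 0,"ax": 0,"ay": 0,"az": 0,"claw": 60},
    {"tx": -18,"ty": 375,"tz": 0,"ax": 0,"ay": 0,"az": 0,"claw": 60},
    {"tx": -18,"ty": 375,"tz": 0,"ax": 0,"ay": 0,"az": 0,"claw": 60},
    {"tx": -18,"ty": 375,"tz": 0,"ax": 0,"ay": 0,"az": 0,"claw": 60},
    {"tx": -18,"ty": 375,"tz": 0,"ax": 0,"ay": 0,"az": 0,"claw": 60},
    {"tx": -18,"ty": 375,"tz": 0,"ax": 0,"ay": 0,"az": 0,"claw": 60},
  ],
)

```text
time_s: 3.35
tcp_pos: [0.4395, 0.168, 0.2499]
ee_rot: [[-0.999, -0.035, -0.001], [-0.035, 0.999, -0.001], [0.001, -0.001, -1.0]]
wrist_force: [-0.4, 0.8, -0.7]
gripper_width: 0.686
gripper_force: 0.0
```

```bash
python3 - <<'E'
from h import *
im,k,T=wrist('w_crad'); np.save('Tcrad.npy',T); print(sense()['tcp_pos'])
for r in recognise('cradle_k','wrist'): print(round(r['confidence'],2),np.round((T@np.append(r['xyz'],1))[:3],3))
for r in trace('cradle_k','wrist'): print(round(r['confidence'],2),axis(r['mask'],.03,k,T),[round(float(q)) for q in rect(r['mask'])[0]])
E
```

```text
[0.43959194 0.16743396 0.25002631]
0.79 [0.474 0.279 0.004]
0.73 [0.465 0.072 0.009]
0.69 [0.481 0.217 0.011]
0.66 [0.461 0.153 0.012]
0.76 (array([465.3,  73.6]), np.float32(-2.3), array([ 51. , 105.7]), 2813) [242, 218]
0.76 (array([462.2, 149.6]), np.float32(3.9), array([ 45.4, 106.3]), 2776) [304, 218]
0.76 (array([477.4, 218.8]), np.float32(3.7), array([ 47. , 107.5]), 2759) [359, 232]
0.75 (array([472.2, 282.9]), np.float32(3.4), array([ 55.5, 107.1]), 2882) [411, 229]
```

View pics/w_crad.png

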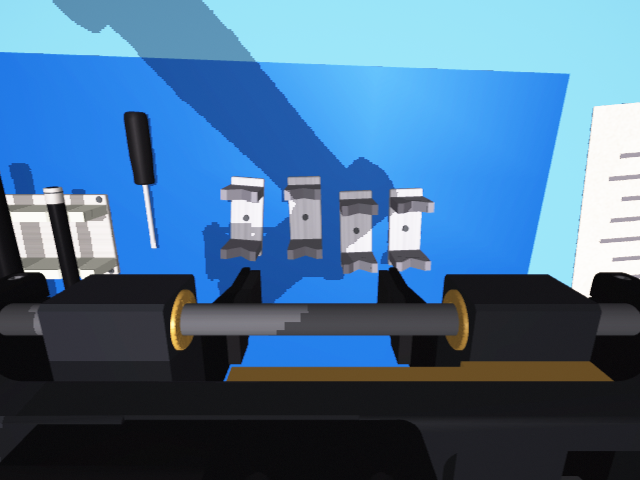

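View pics/w_rack.png

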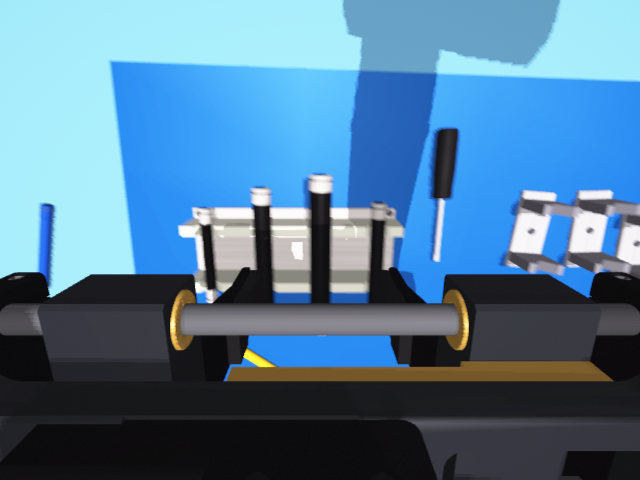

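Wrist picture: the image is rotated, with up towards −x and right towards +y. The four base plates have dark centre dots at about (246,217), (305,217), (356,231) and (405,228). I'll use those for cradle centres and enlarge to read the yaws.

```bash
python3 - <<'E'
from h import *
im=cv2.imread('pics/w_crad.png'); cv2.imwrite('pics/c1.png',cv2.resize(im[165:285,210:450],None,fx=3.3,fy=3.3,interpolation=cv2.INTER_CUBIC))
k=calibration('wrist');T=np.load('Tcrad.npy')
g=cv2.cvtColor(im,cv2.COLOR_BGR2GRAY).astype(float)
for u,v in [(246,217),(305,217),(356,231),(405,228)]:
    p=g[v-4:v+5,u-4:u+5]; w=np.clip(np.median(p)-15-p,0,None); yy,xx=np.mgrid[v-4:v+5,u-4:u+5]
    uu,vv=(w*xx).sum()/w.sum(),(w*yy).sum()/w.sum(); print(round(uu,1),round(vv,1),np.round(toworld(uu,vv,.008,k,T)*1000,1))
E
```

```text
245.7 217.5 [468.   72.8   8. ]
304.9 216.7 [464.2 149.9   8. ]
355.9 230.3 [480.1 217.5   8. ]
404.9 228.0 [474.8 281.6   8. ]
```

View pics/c1.png

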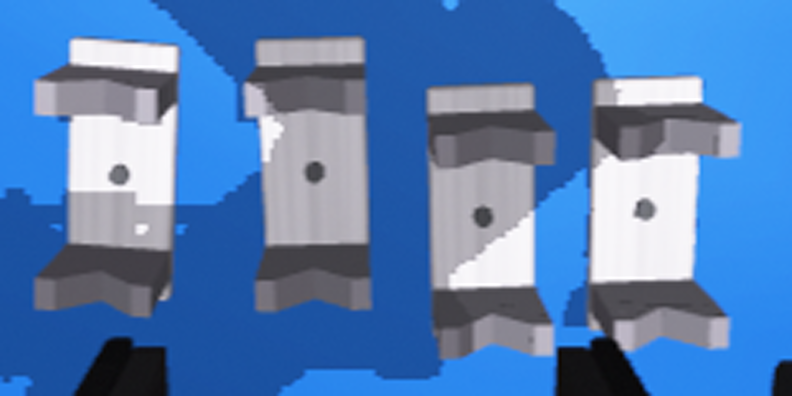

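```bash
python3 - <<'E'
from h import *
k=calibration('wrist');T=np.load('Tcrad.npy')
def W(p): return toworld(210+(p[0]+.5)/3.3-.5,165+(p[1]+.5)/3.3-.5,.008,k,T)[:2]*1000
for n,L,R,t in [('c4',((69,38),(68,245)),((179,45),(170,290)),((69,38),(179,45))),('c3',((256,40),(266,245)),((364,38),(370,245)),((256,40),(364,38))),
 ('c2',((427,88),(433,288)),((533,83),(534,288)),((427,88),(533,83))),('c1',((594,80),(590,285)),((700,76),(692,280)),((594,80),(700,76)))]:
    a=[W(e[1])-W(e[0]) for e in (L,R)]; e=W(t[1])-W(t[0])
    print(n,[round(np.degrees(np.arctan2(d[1],d[0])),1) for d in a],round(np.degrees(np.arctan2(-e[0],e[1])),1),round(np.hypot(*e),1))
E
```

```text
c4 [np.float64(-2.2), np.float64(-2.6)] -1.6 42.0
c3 [np.float64(3.4), np.float64(3.7)] 3.1 41.3
c2 [np.float64(4.6), np.float64(4.6)] 4.7 41.0
c1 [np.float64(4.1), np.float64(4.4)] 4.2 40.8
```

Cradles, left to right:

| Cradle | x (mm) | y (mm) | Yaw (°) |
|---|---|---|---|
| c1 | 475 | 282 | 4.2 |
| c2 | 480 | 217 | 4.6 |
| c3 | 464 | 150 | 3.4 |
| c4 | 468 | 73 | −2.2 |

The gaps (64, 68 and 77 mm) fall within the specified range. Assignment: 18→c1, 26→c2, 22→c3, 14→c4.

```bash
python3 -c "
from h import *
print(go(.5017,-.1367,.12,1.8))"
```

```text
{'tx': -51.9, 'ty': -305.7, 'tz': 130.2, 'ax': 0.0, 'ay': 0.0, 'az': 0.001}
```

>>> servo_tool(
  deltas=[
    {"tx": -52,"ty": -306,"tz": 130,"ax": 0,"ay": 0,"az": 0,"claw": 45},
    {"tx": -52,"ty": -306,"tz": 130,"ax": 0,"ay": 0,"az": 0,"claw": 45},
    {"tx": -52,"ty": -306,"tz": 130,"ax": 0,"ay": 0,"az": 0,"claw": 45},
    {"tx": -52,"ty": -306,"tz": 130,"ax": 0,"ay": 0,"az": 0,"claw": 45},
    {"tx": -52,"ty": -306,"tz": 130,"ax": 0,"ay": 0,"az": 0,"claw": 45},
    {"tx": -52,"ty": -306,"tz": 130,"ax": 0,"ay": 0,"az": 0,"claw": 45},
    {"tx": -52,"ty": -306,"tz": 130,"ax": 0,"ay": 0,"az": 0,"claw": 45},
    {"tx": -52,"ty": -306,"tz": 130,"ax": 0,"ay": 0,"az": 0,"claw": 45},
    {"tx": -52,"ty": -306,"tz": 130,"ax": 0,"ay": 0,"az": 0,"claw": 45},
    {"tx": -52,"ty": -306,"tz": 130,"ax": 0,"ay": 0,"az": 0,"claw": 45},
    {"tx": -52,"ty": -306,"tz": 130,"ax": 0,"ay": 0,"az": 0,"claw": 45},
  ],
)

```text
time_s: 4.42
tcp_pos: [0.502, -0.1365, 0.1203]
ee_rot: [[-0.999, -0.032, 0.0], [-0.032, 0.999, -0.0], [-0.0, -0.0, -1.0]]
wrist_force: [-0.2, -0.0, -0.8]
gripper_width: 0.52
gripper_force: 0.0
```

```bash
python3 - <<'E'
from h import *
im,k,T=wrist('w_t18'); print(go(.5017,-.1367,.034,1.8))
for z in (.0527,.0584):
  for r in trace('tube_14','wrist'): print(z,round(r['confidence'],2),axis(r['mask'],z,k,T),[round(float(q)) for q in rect(r['mask'])[0]])
E
```

```text
{'tx': 0.8, 'ty': -1.0, 'tz': 86.8, 'ax': -0.0, 'ay': 0.001, 'az': 0.003}
0.0527 0.86 (array([ 495. , -135.9]), np.float32(2.0), array([ 17.2, 131. ]), 3393) [320, 221]
0.0527 0.65 (array([ 503.9, -337.3]), np.float32(1.9), array([ 18.3, 122.7]), 3269) [65, 223]
0.0527 0.64 (array([ 479.9, -206.1]), np.float32(1.8), array([ 27.4, 165.8]), 7115) [229, 195]
0.0527 0.58 (array([ 477.9, -273.7]), np.float32(1.8), array([ 25.4, 123.9]), 5051) [141, 194]
0.0584 0.86 (array([ 493.6, -135.9]), np.float32(2.0), array([ 16.8, 128.1]), 3393) [320, 221]
0.0584 0.65 (array([ 502.2, -332.9]), np.float32(1.9), array([ 17.9, 120. ]), 3269) [65, 223]
0.0584 0.64 (array([ 478.8, -204.7]), np.float32(1.8), array([ 26.8, 162.2]), 7115) [229, 195]
0.0584 0.58 (array([ 476.8, -270.8]), np.float32(1.8), array([ 24.8, 121.2]), 5051) [141, 194]
```

View pics/w_t18.png

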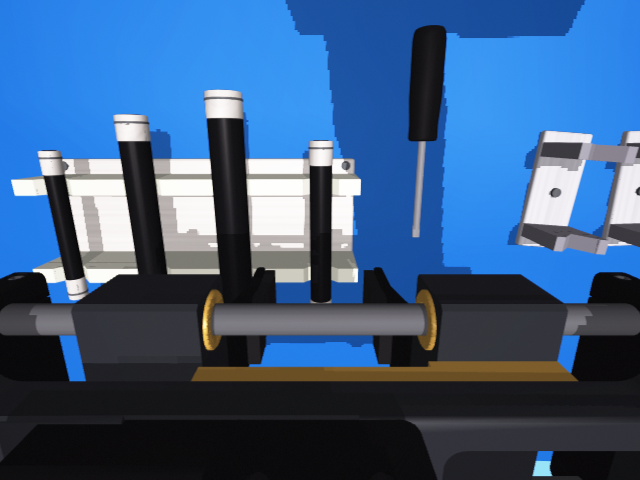

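The tube is centred between the fingers (column 320), with the opening clear of its neighbour. Descend and grip.

>>> servo_tool(
  deltas=[
    {"tx": 1,"ty": 0,"tz": 30,"ax": 0,"ay": 0,"az": 0,"claw": 45},
    {"tx": 1,"ty": 0,"tz": 55,"ax": 0,"ay": 0,"az": 0,"claw": 45},
    {"tx": 1,"ty": 0,"tz": 75,"ax": 0,"ay": 0,"az": 0,"claw": 45},
    {"tx": 1,"ty": 0,"tz": 86,"ax": 0,"ay": 0,"az": 0,"claw": 45},
    {"tx": 1,"ty": 0,"tz": 86,"ax": 0,"ay": 0,"az": 0,"claw": 45},
    {"tx": 1,"ty": 0,"tz": 86,"ax": 0,"ay": 0,"az": 0,"claw": 8},
    {"tx": 1,"ty": 0,"tz": 86,"ax": 0,"ay": 0,"az": 0,"claw": 8},
    {"tx": 1,"ty": 0,"tz": 86,"ax": 0,"ay": 0,"az": 0,"claw": 8},
    {"tx": 1,"ty": 0,"tz": 86,"ax": 0,"ay": 0,"az": 0,"claw": 8},
    {"tx": 1,"ty": 0,"tz": 86,"ax": 0,"ay": 0,"az": 0,"claw": 8},
    {"tx": 1,"ty": 0,"tz": 86,"ax": 0,"ay": 0,"az": 0,"claw": 8},
    {"tx": 1,"ty": 0,"tz": 86,"ax": 0,"ay": 0,"az": 0,"claw": 8},
  ],
)

```text
time_s: 5.57
tcp_pos: [0.5015, -0.1356, 0.0344]
ee_rot: [[-0.999, -0.035, 0.001], [-0.035, 0.999, 0.0], [-0.001, 0.0, -1.0]]
wrist_force: [0.6, -0.2, 0.8]
gripper_width: 0.121
gripper_force: 0.0
```

```bash
python3 - <<'E'
from h import *
s=sense(); print(s['gripper_width'],s['gripper_force'],s['wrist_force'])
im,k,T=wrist('w_g18'); 
for r in trace('tube_14','wrist'): print(round(r['confidence'],2),axis(r['mask'],.0527,k,T),[round(float(q)) for q in rect(r['mask'])[0]])
E
```

```text
0.12138099353171547 0.0 [ 0.57000541 -0.15500049  0.81604283]
0.96 (array([ 494. , -273.9]), np.float32(2.3), array([ 28.3, 158.6]), 12466) [64, 239]
0.81 (array([ 452.3, -207.7]), np.float32(2.2), array([ 29.3, 112.9]), 11989) [182, 170]
0.59 (array([ 494.3, -135.8]), np.float32(2.0), array([ 18.1, 129.9]), 5849) [320, 254]
```

View pics/w_g18.png

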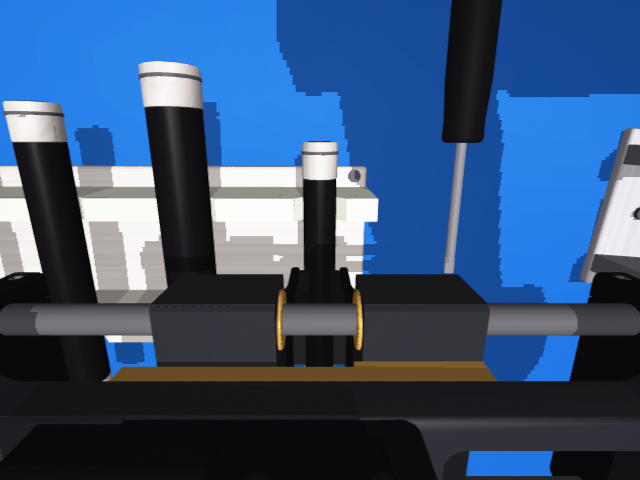

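>>> servo_tool(
  deltas=[
    {"tx": 0,"ty": 0,"tz": 0,"ax": 0,"ay": 0,"az": 0,"claw": 2},
    {"tx": 0,"ty": 0,"tz": 0,"ax": 0,"ay": 0,"az": 0,"claw": 2},
    {"tx": 0,"ty": 0,"tz": 0,"ax": 0,"ay": 0,"az": 0,"claw": 2},
    {"tx": 0,"ty": 0,"tz": 0,"ax": 0,"ay": 0,"az": 0,"claw": 2},
  ],
)

```text
time_s: 6.0
tcp_pos: [0.5013, -0.1356, 0.034]
ee_rot: [[-0.999, -0.035, -0.0], [-0.035, 0.999, -0.0], [0.0, -0.0, -1.0]]
wrist_force: [0.4, 0.2, -0.1]
gripper_width: 0.027
gripper_force: 0.0
```

```bash
python3 - <<'E'
from h import *
print(sense()['gripper_width'],sense()['gripper_force'])
im,k,T=wrist(); a=cv2.imread('pics/w_g18.png')
sd=capture('side')
w=np.vstack([im[220:380,220:420],a[220:380,220:420]])
cv2.imwrite('pics/w2.png',np.hstack([cv2.resize(w,None,fx=1.8,fy=1.8),cv2.resize(sd[210:306,255:345],(432,576))]))
E
```

```text
0.027246143910580355 0.0
```

View pics/w2.png

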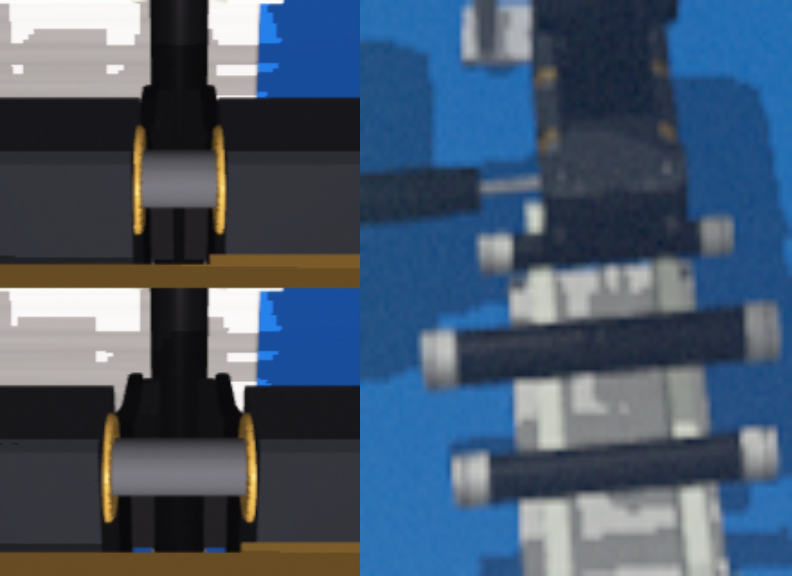

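The fingers straddle the tube in the picture, but the reading is 2.3 mm with no force. I'll shut fully and check for a force.

>>> servo_tool(
  deltas=[
    {"tx": 0,"ty": 0,"tz": 0,"ax": 0,"ay": 0,"az": 0,"claw": 0},
    {"tx": 0,"ty": 0,"tz": 0,"ax": 0,"ay": 0,"az": 0,"claw": 0},
    {"tx": 0,"ty": 0,"tz": 0,"ax": 0,"ay": 0,"az": 0,"claw": 0},
    {"tx": 0,"ty": 0,"tz": 0,"ax": 0,"ay": 0,"az": 0,"claw": 0},
    {"tx": 0,"ty": 0,"tz": 0,"ax": 0,"ay": 0,"az": 0,"claw": 0},
    {"tx": 0,"ty": 0,"tz": 0,"ax": 0,"ay": 0,"az": 0,"claw": 0},
  ],
)

```text
time_s: 6.6
tcp_pos: [0.5013, -0.1355, 0.0341]
ee_rot: [[-0.999, -0.035, 0.0], [-0.035, 0.999, 0.0], [-0.0, 0.0, -1.0]]
wrist_force: [-0.4, -0.4, 0.3]
gripper_width: 0.006
gripper_force: 0.0
```

```bash
python3 - <<'E'
from h import *
s=sense(); print(s['gripper_width'],s['gripper_force'],s['wrist_force'],s['moment'],s['tcp_pos'])
im,k,T=wrist(); cv2.imwrite('pics/w3.png',cv2.resize(im[150:380,190:450],None,fx=2.6,fy=2.6))
E
```

```text
0.005881866860850199 0.0 [-0.37804617 -0.40402738  0.30107635] [-0.03508827  0.01751195  0.00606314] [ 0.50134693 -0.13554471  0.0340865 ]
```

View pics/w3.png

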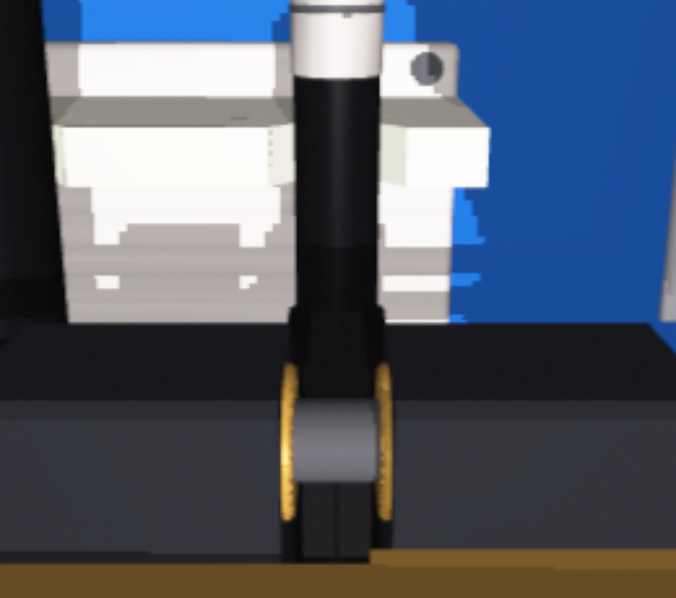

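The shut fingers cover the tube without contact, so their tips are still above it. The visible tip edge at row 269, against an expected row 250, also suggests the tips sit about 28 mm higher than the TCP figure. I'll open, lower gently with the force watched, and close again.

>>> servo_tool(
  deltas=[
    {"tx": 0,"ty": 0,"tz": 0,"ax": 0,"ay": 0,"az": 0,"claw": 45},
    {"tx": 0,"ty": 0,"tz": 0,"ax": 0,"ay": 0,"az": 0,"claw": 45},
    {"tx": 0,"ty": 0,"tz": 0,"ax": 0,"ay": 0,"az": 0,"claw": 45},
    {"tx": 0,"ty": 0,"tz": 0,"ax": 0,"ay": 0,"az": 0,"claw": 45},
    {"tx": 0,"ty": 0,"tz": 0,"ax": 0,"ay": 0,"az": 0,"claw": 45},
    {"tx": 0,"ty": 0,"tz": 0,"ax": 0,"ay": 0,"az": 0,"claw": 45},
    {"tx": 0,"ty": 0,"tz": 0,"ax": 0,"ay": 0,"az": 0,"claw": 45},
    {"tx": 0,"ty": 0,"tz": 0,"ax": 0,"ay": 0,"az": 0,"claw": 45},
    {"tx": 0,"ty": 0,"tz": 4,"ax": 0,"ay": 0,"az": 0,"claw": 45},
    {"tx": 0,"ty": 0,"tz": 8,"ax": 0,"ay": 0,"az": 0,"claw": 45},
    {"tx": 0,"ty": 0,"tz": 8,"ax": 0,"ay": 0,"az": 0,"claw": 45},
  ],
)

```text
time_s: 7.57
tcp_pos: [0.5005, -0.1355, 0.025]
ee_rot: [[-0.999, -0.034, -0.002], [-0.034, 0.999, 0.0], [0.002, 0.0, -1.0]]
wrist_force: [-0.1, -1.4, 0.4]
gripper_width: 0.513
gripper_force: 0.0
```

```bash
python3 - <<'E'
from h import *
s=sense(); print(s['gripper_width'],s['gripper_force'],s['wrist_force'],s['tcp_pos'])
im,k,T=wrist(); sd=capture('side')
P=np.linalg.inv(np.array(calibration('side')['cam_to_world'])); kk=calibration('side')
for z in (.0343,.0625,.1):
  c=P@np.array([.5013,-.1355,z,1]); print(z,kk['fx']*c[0]/c[2]+kk['cx'],kk['fy']*c[1]/c[2]+kk['cy'])
tp=capture('top')
cv2.imwrite('pics/w4.png',np.hstack([cv2.resize(im[150:380,190:450],None,fx=2,fy=2),cv2.resize(tp[200:315,290:370],(320,460))]))
E
```

```text
0.5132953402983785 0.0 [-0.05269008 -1.38187891  0.37691084] [ 0.50049861 -0.13550196  0.0250476 ]
0.0343 306.09422582086233 255.3926420016759
0.0625 305.9018371435595 248.23691842341293
0.1 305.6361254018797 238.3540095037498
```

View pics/w4.png

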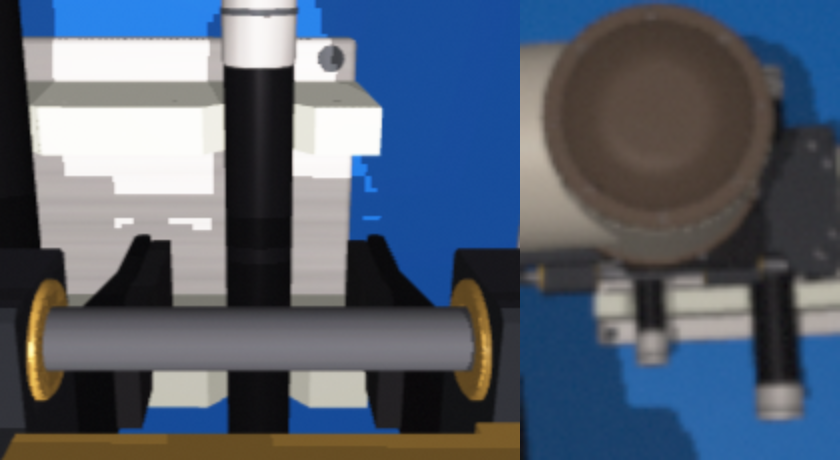

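Measured at this opening, 45 mm spans 90 px, giving a tip depth of 0.171 m. That puts the tips about 30 mm short of the nominal TCP, which agrees with the missed grip. I'll lower a further 15 mm (tips about 41 mm above the bench) and close.

>>> servo_tool(
  deltas=[
    {"tx": 0,"ty": 0,"tz": 5,"ax": 0,"ay": 0,"az": 0,"claw": 45},
    {"tx": 0,"ty": 0,"tz": 10,"ax": 0,"ay": 0,"az": 0,"claw": 45},
    {"tx": 0,"ty": 0,"tz": 15,"ax": 0,"ay": 0,"az": 0,"claw": 30},
    {"tx": 0,"ty": 0,"tz": 15,"ax": 0,"ay": 0,"az": 0,"claw": 10},
    {"tx": 0,"ty": 0,"tz": 15,"ax": 0,"ay": 0,"az": 0,"claw": 10},
    {"tx": 0,"ty": 0,"tz": 15,"ax": 0,"ay": 0,"az": 0,"claw": 10},
    {"tx": 0,"ty": 0,"tz": 15,"ax": 0,"ay": 0,"az": 0,"claw": 10},
    {"tx": 0,"ty": 0,"tz": 15,"ax": 0,"ay": 0,"az": 0,"claw": 10},
    {"tx": 0,"ty": 0,"tz": 15,"ax": 0,"ay": 0,"az": 0,"claw": 10},
    {"tx": 0,"ty": 0,"tz": 15,"ax": 0,"ay": 0,"az": 0,"claw": 10},
  ],
)

```text
time_s: 8.55
tcp_pos: [0.5015, -0.1356, 0.0112]
ee_rot: [[-0.999, -0.035, 0.0], [-0.035, 0.999, -0.0], [-0.0, -0.0, -1.0]]
wrist_force: [-0.4, -0.6, -0.8]
gripper_width: 0.197
gripper_force: 30.0
```

Gripped: width 17–18 mm, force 30 N. Lift and carry.

>>> servo_tool(
  deltas=[
    {"tx": 0,"ty": 0,"tz": -10,"ax": 0,"ay": 0,"az": 0,"claw": 10},
    {"tx": 0,"ty": 0,"tz": -25,"ax": 0,"ay": 0,"az": 0,"claw": 10},
    {"tx": 0,"ty": 0,"tz": -45,"ax": 0,"ay": 0,"az": 0,"claw": 10},
    {"tx": 0,"ty": 0,"tz": -65,"ax": 0,"ay": 0,"az": 0,"claw": 10},
    {"tx": 0,"ty": 0,"tz": -80,"ax": 0,"ay": 0,"az": 0,"claw": 10},
    {"tx": 0,"ty": 0,"tz": -90,"ax": 0,"ay": 0,"az": 0,"claw": 10},
    {"tx": 0,"ty": 0,"tz": -90,"ax": 0,"ay": 0,"az": 0,"claw": 10},
  ],
)

```text
time_s: 9.13
tcp_pos: [0.503, -0.1356, 0.1039]
ee_rot: [[-0.999, -0.035, 0.005], [-0.035, 0.999, -0.0], [-0.005, -0.0, -1.0]]
wrist_force: [-0.7, -0.6, -0.0]
gripper_width: 0.197
gripper_force: 30.0
```

```bash
python3 -c "
from h import *
s=sense();print(s['gripper_width'],s['gripper_force'],go(.4748,.2816,.10,4.2))"
```

```text
0.1971827630645061 29.99992936849594 {'tx': 13.5, 'ty': 418.0, 'tz': 3.6, 'ax': -0.001, 'ay': 0.005, 'az': -0.038}
```

>>> servo_tool(
  deltas=[
    {"tx": 0,"ty": 15,"tz": 0,"ax": 0,"ay": 0,"az": 0,"claw": 10},
    {"tx": 12,"ty": 45,"tz": 0,"ax": 0,"ay": 0,"az": -0.038,"claw": 10},
    {"tx": 12,"ty": 85,"tz": 0,"ax": 0,"ay": 0,"az": -0.038,"claw": 10},
    {"tx": 12,"ty": 125,"tz": 0,"ax": 0,"ay": 0,"az": -0.038,"claw": 10},
    {"tx": 12,"ty": 165,"tz": 0,"ax": 0,"ay": 0,"az": -0.038,"claw": 10},
    {"tx": 12,"ty": 205,"tz": 0,"ax": 0,"ay": 0,"az": -0.038,"claw": 10},
    {"tx": 12,"ty": 245,"tz": 0,"ax": 0,"ay": 0,"az": -0.038,"claw": 10},
    {"tx": 12,"ty": 285,"tz": 0,"ax": 0,"ay": 0,"az": -0.038,"claw": 10},
    {"tx": 12,"ty": 325,"tz": 0,"ax": 0,"ay": 0,"az": -0.038,"claw": 10},
    {"tx": 12,"ty": 360,"tz": 0,"ax": 0,"ay": 0,"az": -0.038,"claw": 10},
    {"tx": 12,"ty": 395,"tz": 0,"ax": 0,"ay": 0,"az": -0.038,"claw": 10},
    {"tx": 12,"ty": 418,"tz": 0,"ax": 0,"ay": 0,"az": -0.038,"claw": 10},
  ],
)

```text
time_s: 10.13
tcp_pos: [0.474, 0.2845, 0.1001]
ee_rot: [[-0.997, -0.075, -0.001], [-0.075, 0.997, -0.001], [0.001, -0.0, -1.0]]
wrist_force: [1.2, -0.3, 1.1]
gripper_width: 0.199
gripper_force: 30.0
```

>>> servo_tool(
  deltas=[
    {"tx": 0,"ty": 0,"tz": 0,"ax": 0,"ay": 0,"az": 0,"claw": 10},
    {"tx": 0,"ty": 0,"tz": 0,"ax": 0,"ay": 0,"az": 0,"claw": 10},
    {"tx": 0,"ty": 0,"tz": 0,"ax": 0,"ay": 0,"az": 0,"claw": 10},
  ],
)

```text
time_s: 10.38
tcp_pos: [0.474, 0.2809, 0.1001]
ee_rot: [[-0.997, -0.073, -0.002], [-0.073, 0.997, -0.002], [0.002, -0.001, -1.0]]
wrist_force: [0.5, -0.4, -0.2]
gripper_width: 0.194
gripper_force: 30.0
```

```bash
python3 - <<'E'
from h import *
s=sense();print(s['tcp_pos'],s['gripper_force'],go(.4748,.2816,.0125,4.2))
im,k,T=wrist('w_c1')
for r in trace('tube_14','wrist')[:2]: print(round(r['confidence'],2),axis(r['mask'],.14,k,T),[round(float(q)) for q in rect(r['mask'])[0]])
E
```

```text
[0.47399991 0.28090524 0.10007722] 29.999734461307526 {'tx': -1.0, 'ty': 0.8, 'tz': 87.6, 'ax': -0.001, 'ay': -0.002, 'az': -0.001}
0.55 (array([458.5, 279.7]), np.float32(4.2), array([ 18. , 113.2]), 7073) [320, 254]
```

View pics/w_c1.png

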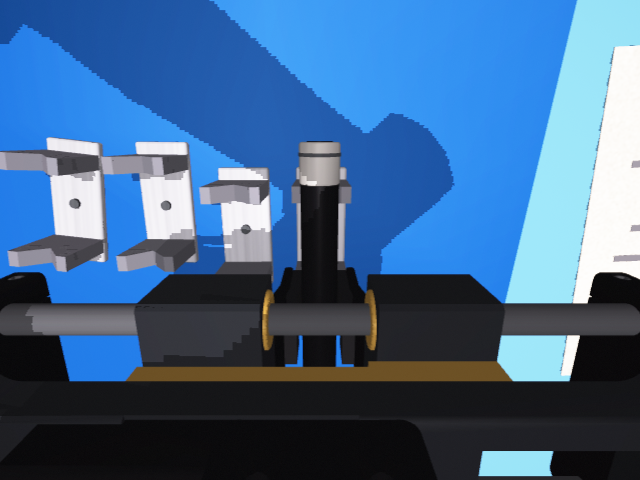

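The tube is over the leftmost cradle (column 320) with matching yaw. Lower.

>>> servo_tool(
  deltas=[
    {"tx": -1,"ty": 1,"tz": 15,"ax": 0,"ay": 0,"az": 0,"claw": 10},
    {"tx": -1,"ty": 1,"tz": 35,"ax": 0,"ay": 0,"az": 0,"claw": 10},
    {"tx": -1,"ty": 1,"tz": 55,"ax": 0,"ay": 0,"az": 0,"claw": 10},
    {"tx": -1,"ty": 1,"tz": 70,"ax": 0,"ay": 0,"az": 0,"claw": 10},
    {"tx": -1,"ty": 1,"tz": 78,"ax": 0,"ay": 0,"az": 0,"claw": 10},
    {"tx": -1,"ty": 1,"tz": 83,"ax": 0,"ay": 0,"az": 0,"claw": 10},
    {"tx": -1,"ty": 1,"tz": 86,"ax": 0,"ay": 0,"az": 0,"claw": 10},
    {"tx": -1,"ty": 1,"tz": 88,"ax": 0,"ay": 0,"az": 0,"claw": 10},
    {"tx": -1,"ty": 1,"tz": 88,"ax": 0,"ay": 0,"az": 0,"claw": 10},
    {"tx": -1,"ty": 1,"tz": 88,"ax": 0,"ay": 0,"az": 0,"claw": 10},
  ],
)

```text
time_s: 11.32
tcp_pos: [0.4761, 0.2832, 0.0138]
ee_rot: [[-0.997, -0.073, 0.001], [-0.073, 0.997, 0.001], [-0.001, 0.001, -1.0]]
wrist_force: [-0.0, -0.3, 0.3]
gripper_width: 0.2
gripper_force: 30.0
```

>>> servo_tool(
  deltas=[
    {"tx": 0,"ty": 0,"tz": 1,"ax": 0,"ay": 0,"az": 0,"claw": 10},
    {"tx": 0,"ty": 0,"tz": 1.5,"ax": 0,"ay": 0,"az": 0,"claw": 10},
    {"tx": 0,"ty": 0,"tz": 1.5,"ax": 0,"ay": 0,"az": 0,"claw": 10},
    {"tx": 0,"ty": 0,"tz": 1.5,"ax": 0,"ay": 0,"az": 0,"claw": 10},
  ],
)

```text
time_s: 11.65
tcp_pos: [0.476, 0.2831, 0.012]
ee_rot: [[-0.997, -0.073, 0.001], [-0.073, 0.997, 0.0], [-0.001, 0.0, -1.0]]
wrist_force: [-1.1, -0.2, 2.5]
gripper_width: 0.197
gripper_force: 30.0
```

Light contact (about 2.5 N), so the tube is seated. Release and rise.

>>> servo_tool(
  deltas=[
    {"tx": 0,"ty": 0,"tz": 0,"ax": 0,"ay": 0,"az": 0,"claw": 19},
    {"tx": 0,"ty": 0,"tz": 0,"ax": 0,"ay": 0,"az": 0,"claw": 22},
    {"tx": 0,"ty": 0,"tz": 0,"ax": 0,"ay": 0,"az": 0,"claw": 30},
    {"tx": 0,"ty": 0,"tz": 0,"ax": 0,"ay": 0,"az": 0,"claw": 36},
    {"tx": 0,"ty": 0,"tz": 0,"ax": 0,"ay": 0,"az": 0,"claw": 36},
    {"tx": 0,"ty": 0,"tz": 0,"ax": 0,"ay": 0,"az": 0,"claw": 36},
    {"tx": 0,"ty": 0,"tz": -15,"ax": 0,"ay": 0,"az": 0,"claw": 36},
    {"tx": 0,"ty": 0,"tz": -40,"ax": 0,"ay": 0,"az": 0,"claw": 40},
    {"tx": 0,"ty": 0,"tz": -70,"ax": 0,"ay": 0,"az": 0,"claw": 45},
    {"tx": 0,"ty": 0,"tz": -90,"ax": 0,"ay": 0,"az": 0,"claw": 50},
    {"tx": 0,"ty": 0,"tz": -90,"ax": 0,"ay": 0,"az": 0,"claw": 50},
  ],
)

```text
time_s: 12.57
tcp_pos: [0.4784, 0.285, 0.1065]
ee_rot: [[-0.997, -0.074, 0.008], [-0.074, 0.997, 0.006], [-0.008, 0.006, -1.0]]
wrist_force: [0.2, 0.2, 0.3]
gripper_width: 0.545
gripper_force: 0.0
```

```bash
python3 - <<'E'
from h import *
s=sense();print(s['tcp_pos'],s['gripper_force'],go(.4965,-.2045,.10,1.9))
im,k,T=wrist()
for r in trace('tube_14','wrist')[:2]: print(round(r['confidence'],2),axis(r['mask'],.0527,k,T),[round(float(q)) for q in rect(r['mask'])[0]])
E
```

```text
[0.47835578 0.28503645 0.1065365 ] 0.0 {'tx': 18.1, 'ty': -489.6, 'tz': 3.7, 'ax': 0.006, 'ay': 0.008, 'az': 0.041}
0.57 (array([467.8, 281.8]), np.float32(3.5), array([ 17.6, 127.9]), 3890) [316, 220]
```

>>> servo_tool(
  deltas=[
    {"tx": 0,"ty": -20,"tz": 0,"ax": 0,"ay": 0,"az": 0,"claw": 50},
    {"tx": 15,"ty": -60,"tz": 0,"ax": 0,"ay": 0,"az": 0.04,"claw": 50},
    {"tx": 15,"ty": -100,"tz": 0,"ax": 0,"ay": 0,"az": 0.04,"claw": 50},
    {"tx": 15,"ty": -141,"tz": 0,"ax": 0,"ay": 0,"az": 0.04,"claw": 50},
    {"tx": 15,"ty": -182,"tz": 0,"ax": 0,"ay": 0,"az": 0.04,"claw": 50},
    {"tx": 15,"ty": -223,"tz": 0,"ax": 0,"ay": 0,"az": 0.04,"claw": 50},
    {"tx": 15,"ty": -264,"tz": 0,"ax": 0,"ay": 0,"az": 0.04,"claw": 50},
    {"tx": 15,"ty": -305,"tz": 0,"ax": 0,"ay": 0,"az": 0.04,"claw": 50},
    {"tx": 15,"ty": -346,"tz": 0,"ax": 0,"ay": 0,"az": 0.04,"claw": 50},
    {"tx": 15,"ty": -387,"tz": 0,"ax": 0,"ay": 0,"az": 0.04,"claw": 50},
    {"tx": 15,"ty": -428,"tz": 0,"ax": 0,"ay": 0,"az": 0.04,"claw": 50},
    {"tx": 15,"ty": -460,"tz": 0,"ax": 0,"ay": 0,"az": 0.04,"claw": 50},
  ],
)

```text
time_s: 13.67
tcp_pos: [0.4929, -0.1796, 0.1]
ee_rot: [[-1.0, -0.031, -0.003], [-0.031, 1.0, 0.0], [0.003, 0.0, -1.0]]
wrist_force: [1.1, 1.1, -0.0]
gripper_width: 0.573
gripper_force: 0.0
```

>>> servo_tool(
  deltas=[
    {"tx": 0,"ty": -20,"tz": 0,"ax": 0,"ay": 0,"az": 0,"claw": 50},
    {"tx": 0,"ty": -27,"tz": 0,"ax": 0,"ay": 0,"az": 0,"claw": 50},
    {"tx": 0,"ty": -27,"tz": 0,"ax": 0,"ay": 0,"az": 0,"claw": 50},
    {"tx": 0,"ty": -27,"tz": 0,"ax": 0,"ay": 0,"az": 0,"claw": 50},
    {"tx": 0,"ty": -27,"tz": 0,"ax": 0,"ay": 0,"az": 0,"claw": 50},
  ],
)

```text
time_s: 14.08
tcp_pos: [0.4947, -0.2029, 0.101]
ee_rot: [[-0.999, -0.034, -0.001], [-0.034, 0.999, 0.0], [0.001, 0.0, -1.0]]
wrist_force: [-0.3, 0.3, -0.2]
gripper_width: 0.575
gripper_force: 0.0
```

```bash
cat > look.py <<'E'
from h import *
import sys
z,L=float(sys.argv[1]),float(sys.argv[2])
s=sense();print(s['tcp_pos'],s['gripper_force'],s['gripper_width'])
im,k,T=wrist(sys.argv[3])
for r in trace('tube_14','wrist'):
    c,a,d,n=axis(r['mask'],z,k,T); t=np.radians(a); q=c+np.array([np.cos(t),np.sin(t)])*(L-d[1])/2
    print(round(r['confidence'],2),c,a,d,'mid',np.round(q,1),[round(float(q)) for q in rect(r['mask'])[0]])
E
python3 look.py .0584 195 a1
```

```text
[ 0.49467991 -0.202925    0.10103443] 0.0 0.5747113182404076
0.75 [ 479.6 -271.8] 1.4 [ 22.9 126.8] mid [ 513.7 -271. ] [223, 214]
0.74 [ 481.9 -335.4] 2.1 [15.5 79.2] mid [ 539.8 -333.3] [133, 219]
0.71 [ 497.4 -203.5] 1.8 [ 26.1 199.1] mid [ 495.4 -203.6] [318, 234]
```

>>> servo_tool(
  deltas=[
    {"tx": -1,"ty": -1,"tz": 30,"ax": 0,"ay": 0,"az": 0,"claw": 50},
    {"tx": -1,"ty": -1,"tz": 55,"ax": 0,"ay": 0,"az": 0,"claw": 50},
    {"tx": -1,"ty": -1,"tz": 75,"ax": 0,"ay": 0,"az": 0,"claw": 50},
    {"tx": -1,"ty": -1,"tz": 84,"ax": 0,"ay": 0,"az": 0,"claw": 50},
    {"tx": -1,"ty": -1,"tz": 84,"ax": 0,"ay": 0,"az": 0,"claw": 40},
    {"tx": -1,"ty": -1,"tz": 84,"ax": 0,"ay": 0,"az": 0,"claw": 15},
    {"tx": -1,"ty": -1,"tz": 84,"ax": 0,"ay": 0,"az": 0,"claw": 15},
    {"tx": -1,"ty": -1,"tz": 84,"ax": 0,"ay": 0,"az": 0,"claw": 15},
    {"tx": -1,"ty": -1,"tz": 84,"ax": 0,"ay": 0,"az": 0,"claw": 15},
    {"tx": -1,"ty": -1,"tz": 84,"ax": 0,"ay": 0,"az": 0,"claw": 15},
    {"tx": -1,"ty": -1,"tz": 84,"ax": 0,"ay": 0,"az": 0,"claw": 15},
  ],
)

```text
time_s: 15.1
tcp_pos: [0.4972, -0.2039, 0.0189]
ee_rot: [[-0.999, -0.033, 0.003], [-0.033, 0.999, 0.001], [-0.003, 0.001, -1.0]]
wrist_force: [-0.5, 5.2, 3.4]
gripper_width: 0.288
gripper_force: 30.0
```

>>> servo_tool(
  deltas=[
    {"tx": 0,"ty": 0,"tz": -10,"ax": 0,"ay": 0,"az": 0,"claw": 15},
    {"tx": 0,"ty": 0,"tz": -25,"ax": 0,"ay": 0,"az": 0,"claw": 15},
    {"tx": 0,"ty": 0,"tz": -45,"ax": 0,"ay": 0,"az": 0,"claw": 15},
    {"tx": 0,"ty": 0,"tz": -65,"ax": 0,"ay": 0,"az": 0,"claw": 15},
    {"tx": 0,"ty": 0,"tz": -80,"ax": 0,"ay": 0,"az": 0,"claw": 15},
    {"tx": 0,"ty": 0,"tz": -90,"ax": 0,"ay": 0,"az": 0,"claw": 15},
    {"tx": 0,"ty": 0,"tz": -90,"ax": 0,"ay": 0,"az": 0,"claw": 15},
  ],
)

```text
time_s: 15.68
tcp_pos: [0.4978, -0.2055, 0.1107]
ee_rot: [[-0.999, -0.033, 0.006], [-0.033, 0.999, -0.001], [-0.006, -0.001, -1.0]]
wrist_force: [-0.0, 0.9, -0.9]
gripper_width: 0.287
gripper_force: 30.0
```

>>> servo_tool(
  deltas=[
    {"tx": 0,"ty": 15,"tz": 0,"ax": 0,"ay": 0,"az": 0,"claw": 15},
    {"tx": 1,"ty": 45,"tz": 0,"ax": 0,"ay": 0,"az": -0.047,"claw": 15},
    {"tx": 1,"ty": 85,"tz": 0,"ax": 0,"ay": 0,"az": -0.047,"claw": 15},
    {"tx": 1,"ty": 125,"tz": 0,"ax": 0,"ay": 0,"az": -0.047,"claw": 15},
    {"tx": 1,"ty": 165,"tz": 0,"ax": 0,"ay": 0,"az": -0.047,"claw": 15},
    {"tx": 1,"ty": 205,"tz": 0,"ax": 0,"ay": 0,"az": -0.047,"claw": 15},
    {"tx": 1,"ty": 245,"tz": 0,"ax": 0,"ay": 0,"az": -0.047,"claw": 15},
    {"tx": 1,"ty": 285,"tz": 0,"ax": 0,"ay": 0,"az": -0.047,"claw": 15},
    {"tx": 1,"ty": 325,"tz": 0,"ax": 0,"ay": 0,"az": -0.047,"claw": 15},
    {"tx": 1,"ty": 360,"tz": 0,"ax": 0,"ay": 0,"az": -0.047,"claw": 15},
    {"tx": 1,"ty": 395,"tz": 0,"ax": 0,"ay": 0,"az": -0.047,"claw": 15},
    {"tx": 1,"ty": 415,"tz": 0,"ax": 0,"ay": 0,"az": -0.047,"claw": 15},
  ],
)

```text
time_s: 16.68
tcp_pos: [0.481, 0.2127, 0.1069]
ee_rot: [[-0.997, -0.082, -0.0], [-0.082, 0.997, -0.0], [0.0, -0.0, -1.0]]
wrist_force: [-0.4, -0.5, -1.3]
gripper_width: 0.29
gripper_force: 30.0
```

>>> servo_tool(
  deltas=[
    {"tx": 0,"ty": 6,"tz": 0,"ax": 0,"ay": 0,"az": 0,"claw": 15},
    {"tx": 0,"ty": 6,"tz": 0,"ax": 0,"ay": 0,"az": 0,"claw": 15},
    {"tx": 0,"ty": 6,"tz": 0,"ax": 0,"ay": 0,"az": 0,"claw": 15},
    {"tx": 0,"ty": 6,"tz": 0,"ax": 0,"ay": 0,"az": 0,"claw": 15},
    {"tx": 0,"ty": 6,"tz": 0,"ax": 0,"ay": 0,"az": 0,"claw": 15},
  ],
)

```text
time_s: 17.1
tcp_pos: [0.4809, 0.2143, 0.1074]
ee_rot: [[-0.997, -0.078, -0.001], [-0.078, 0.997, -0.0], [0.001, -0.0, -1.0]]
wrist_force: [-0.7, 0.0, -1.8]
gripper_width: 0.287
gripper_force: 30.0
```

```bash
python3 look.py .147 195 a2; python3 -c "
from h import *
print(go(.481,.2175,.0185,4.6))"
```

```text
[0.48090827 0.21431314 0.10741799] 29.999173879623413 0.28669637931794406
0.98 [451.8 212. ] 4.7 [ 26.2 142.3] mid [478.1 214.2] [319, 218]
0.7 [436.2 253.3] 4.7 [11.9 61.4] mid [502.8 258.8] [413, 207]
{'tx': -0.1, 'ty': 2.9, 'tz': 89.1, 'ax': -0.0, 'ay': -0.0, 'az': -0.002}
```

>>> servo_tool(
  deltas=[
    {"tx": -2,"ty": 3,"tz": 15,"ax": 0,"ay": 0,"az": 0,"claw": 15},
    {"tx": -2,"ty": 3,"tz": 35,"ax": 0,"ay": 0,"az": 0,"claw": 15},
    {"tx": -2,"ty": 3,"tz": 55,"ax": 0,"ay": 0,"az": 0,"claw": 15},
    {"tx": -2,"ty": 3,"tz": 70,"ax": 0,"ay": 0,"az": 0,"claw": 15},
    {"tx": -2,"ty": 3,"tz": 78,"ax": 0,"ay": 0,"az": 0,"claw": 15},
    {"tx": -2,"ty": 3,"tz": 83,"ax": 0,"ay": 0,"az": 0,"claw": 15},
    {"tx": -2,"ty": 3,"tz": 86,"ax": 0,"ay": 0,"az": 0,"claw": 15},
    {"tx": -2,"ty": 3,"tz": 88,"ax": 0,"ay": 0,"az": 0,"claw": 15},
    {"tx": -2,"ty": 3,"tz": 88,"ax": 0,"ay": 0,"az": 0,"claw": 15},
    {"tx": -2,"ty": 3,"tz": 88,"ax": 0,"ay": 0,"az": 0,"claw": 15},
  ],
)

```text
time_s: 18.03
tcp_pos: [0.4833, 0.2192, 0.0203]
ee_rot: [[-0.997, -0.08, 0.001], [-0.08, 0.997, 0.001], [-0.001, 0.001, -1.0]]
wrist_force: [-0.2, -0.4, -1.1]
gripper_width: 0.289
gripper_force: 30.0
```

>>> servo_tool(
  deltas=[
    {"tx": 0,"ty": -1,"tz": 1,"ax": 0,"ay": 0,"az": 0,"claw": 15},
    {"tx": 0,"ty": -1,"tz": 1.5,"ax": 0,"ay": 0,"az": 0,"claw": 15},
    {"tx": 0,"ty": -1,"tz": 1.5,"ax": 0,"ay": 0,"az": 0,"claw": 15},
    {"tx": 0,"ty": -1,"tz": 1.5,"ax": 0,"ay": 0,"az": 0,"claw": 15},
  ],
)

```text
time_s: 18.37
tcp_pos: [0.4834, 0.2182, 0.019]
ee_rot: [[-0.997, -0.08, 0.001], [-0.08, 0.997, 0.001], [-0.001, 0.001, -1.0]]
wrist_force: [-1.2, -0.4, 5.2]
gripper_width: 0.288
gripper_force: 30.0
```

>>> servo_tool(
  deltas=[
    {"tx": 0,"ty": 0,"tz": 0,"ax": 0,"ay": 0,"az": 0,"claw": 27},
    {"tx": 0,"ty": 0,"tz": 0,"ax": 0,"ay": 0,"az": 0,"claw": 30},
    {"tx": 0,"ty": 0,"tz": 0,"ax": 0,"ay": 0,"az": 0,"claw": 36},
    {"tx": 0,"ty": 0,"tz": 0,"ax": 0,"ay": 0,"az": 0,"claw": 42},
    {"tx": 0,"ty": 0,"tz": 0,"ax": 0,"ay": 0,"az": 0,"claw": 42},
    {"tx": 0,"ty": 0,"tz": 0,"ax": 0,"ay": 0,"az": 0,"claw": 42},
    {"tx": 0,"ty": 0,"tz": -15,"ax": 0,"ay": 0,"az": 0,"claw": 42},
    {"tx": 0,"ty": 0,"tz": -40,"ax": 0,"ay": 0,"az": 0,"claw": 42},
    {"tx": 0,"ty": 0,"tz": -70,"ax": 0,"ay": 0,"az": 0,"claw": 45},
    {"tx": 0,"ty": 0,"tz": -85,"ax": 0,"ay": 0,"az": 0,"claw": 48},
    {"tx": 0,"ty": 0,"tz": -85,"ax": 0,"ay": 0,"az": 0,"claw": 48},
    {"tx": 0,"ty": 0,"tz": -85,"ax": 0,"ay": 0,"az": 0,"claw": 48},
  ],
)

```text
time_s: 19.37
tcp_pos: [0.4831, 0.2182, 0.1038]
ee_rot: [[-0.997, -0.079, 0.001], [-0.079, 0.997, 0.002], [-0.001, 0.002, -1.0]]
wrist_force: [-0.6, -0.6, -1.1]
gripper_width: 0.551
gripper_force: 0.0
```

```bash
python3 look.py .0584 195 a3; python3 -c "
from h import *
print(go(.5015,-.272,.10,1.9))"
```

```text
[0.48311614 0.21821782 0.10376825] 0.0 0.5511573290820923
0.8 [486.2 218.2] 4.3 [ 26.5 205. ] mid [481.2 217.8] [320, 232]
0.56 [464.4 279.7] 3.7 [ 18.3 122.3] mid [500.7 282. ] [406, 218]
{'tx': 19.5, 'ty': -489.4, 'tz': 2.5, 'ax': -0.001, 'ay': -0.002, 'az': 0.046}
```

tube_26 sits in c2 with its middle at (481,218), where c2 is at (480,217.5). Next is tube_22.

>>> servo_tool(
  deltas=[
    {"tx": 0,"ty": -20,"tz": 0,"ax": 0,"ay": 0,"az": 0,"claw": 48},
    {"tx": 20,"ty": -60,"tz": 2,"ax": 0,"ay": 0,"az": 0.046,"claw": 48},
    {"tx": 20,"ty": -100,"tz": 2,"ax": 0,"ay": 0,"az": 0.046,"claw": 48},
    {"tx": 20,"ty": -141,"tz": 2,"ax": 0,"ay": 0,"az": 0.046,"claw": 48},
    {"tx": 20,"ty": -182,"tz": 2,"ax": 0,"ay": 0,"az": 0.046,"claw": 48},
    {"tx": 20,"ty": -223,"tz": 2,"ax": 0,"ay": 0,"az": 0.046,"claw": 48},
    {"tx": 20,"ty": -264,"tz": 2,"ax": 0,"ay": 0,"az": 0.046,"claw": 48},
    {"tx": 20,"ty": -305,"tz": 2,"ax": 0,"ay": 0,"az": 0.046,"claw": 48},
    {"tx": 20,"ty": -346,"tz": 2,"ax": 0,"ay": 0,"az": 0.046,"claw": 48},
    {"tx": 20,"ty": -387,"tz": 2,"ax": 0,"ay": 0,"az": 0.046,"claw": 48},
    {"tx": 20,"ty": -428,"tz": 2,"ax": 0,"ay": 0,"az": 0.046,"claw": 48},
    {"tx": 20,"ty": -460,"tz": 2,"ax": 0,"ay": 0,"az": 0.046,"claw": 48},
  ],
)

```text
time_s: 20.47
tcp_pos: [0.4985, -0.2449, 0.0994]
ee_rot: [[-0.999, -0.032, -0.003], [-0.032, 0.999, 0.0], [0.003, 0.001, -1.0]]
wrist_force: [0.8, 0.2, 0.7]
gripper_width: 0.55
gripper_force: 0.0
```

>>> servo_tool(
  deltas=[
    {"tx": 0,"ty": -20,"tz": 0,"ax": 0,"ay": 0,"az": 0,"claw": 48},
    {"tx": 0,"ty": -29,"tz": 0,"ax": 0,"ay": 0,"az": 0,"claw": 48},
    {"tx": 0,"ty": -29,"tz": 0,"ax": 0,"ay": 0,"az": 0,"claw": 48},
    {"tx": 0,"ty": -29,"tz": 0,"ax": 0,"ay": 0,"az": 0,"claw": 48},
    {"tx": 0,"ty": -29,"tz": 0,"ax": 0,"ay": 0,"az": 0,"claw": 48},
  ],
)

```text
time_s: 20.88
tcp_pos: [0.5002, -0.27, 0.1005]
ee_rot: [[-0.999, -0.035, -0.001], [-0.035, 0.999, 0.001], [0.001, 0.001, -1.0]]
wrist_force: [-0.3, 0.4, 0.5]
gripper_width: 0.551
gripper_force: 0.0
```

```bash
python3 look.py .0556 170 a4
```

```text
[ 0.50019707 -0.27004531  0.10049614] 0.0 0.5508840679799732
0.89 [ 496.1 -338.6] 1.6 [ 14.8 107.1] mid [ 527.5 -337.7] [224, 230]
0.63 [ 504.3 -271.5] 1.8 [ 22.3 177.4] mid [ 500.6 -271.6] [318, 238]
```

>>> servo_tool(
  deltas=[
    {"tx": -1,"ty": -1.5,"tz": 30,"ax": 0,"ay": 0,"az": 0,"claw": 48},
    {"tx": -1,"ty": -1.5,"tz": 55,"ax": 0,"ay": 0,"az": 0,"claw": 48},
    {"tx": -1,"ty": -1.5,"tz": 75,"ax": 0,"ay": 0,"az": 0,"claw": 48},
    {"tx": -1,"ty": -1.5,"tz": 86,"ax": 0,"ay": 0,"az": 0,"claw": 48},
    {"tx": -1,"ty": -1.5,"tz": 86,"ax": 0,"ay": 0,"az": 0,"claw": 40},
    {"tx": -1,"ty": -1.5,"tz": 86,"ax": 0,"ay": 0,"az": 0,"claw": 12},
    {"tx": -1,"ty": -1.5,"tz": 86,"ax": 0,"ay": 0,"az": 0,"claw": 12},
    {"tx": -1,"ty": -1.5,"tz": 86,"ax": 0,"ay": 0,"az": 0,"claw": 12},
    {"tx": -1,"ty": -1.5,"tz": 86,"ax": 0,"ay": 0,"az": 0,"claw": 12},
    {"tx": -1,"ty": -1.5,"tz": 86,"ax": 0,"ay": 0,"az": 0,"claw": 12},
    {"tx": -1,"ty": -1.5,"tz": 86,"ax": 0,"ay": 0,"az": 0,"claw": 12},
  ],
)

```text
time_s: 21.9
tcp_pos: [0.5026, -0.2717, 0.0164]
ee_rot: [[-0.999, -0.034, 0.002], [-0.034, 0.999, 0.001], [-0.002, 0.001, -1.0]]
wrist_force: [-0.0, 5.3, 2.8]
gripper_width: 0.243
gripper_force: 30.0
```

>>> servo_tool(
  deltas=[
    {"tx": 0,"ty": 0,"tz": -10,"ax": 0,"ay": 0,"az": 0,"claw": 12},
    {"tx": 0,"ty": 0,"tz": -25,"ax": 0,"ay": 0,"az": 0,"claw": 12},
    {"tx": 0,"ty": 0,"tz": -45,"ax": 0,"ay": 0,"az": 0,"claw": 12},
    {"tx": 0,"ty": 0,"tz": -65,"ax": 0,"ay": 0,"az": 0,"claw": 12},
    {"tx": 0,"ty": 0,"tz": -80,"ax": 0,"ay": 0,"az": 0,"claw": 12},
    {"tx": 0,"ty": 0,"tz": -90,"ax": 0,"ay": 0,"az": 0,"claw": 12},
    {"tx": 0,"ty": 0,"tz": -90,"ax": 0,"ay": 0,"az": 0,"claw": 12},
  ],
)

```text
time_s: 22.48
tcp_pos: [0.5032, -0.2734, 0.1083]
ee_rot: [[-0.999, -0.034, 0.006], [-0.034, 0.999, -0.002], [-0.006, -0.002, -1.0]]
wrist_force: [0.4, -0.4, -1.0]
gripper_width: 0.24
gripper_force: 30.0
```

>>> servo_tool(
  deltas=[
    {"tx": 0,"ty": 15,"tz": 0,"ax": 0,"ay": 0,"az": 0,"claw": 12},
    {"tx": 10,"ty": 45,"tz": 0,"ax": 0,"ay": 0,"az": -0.025,"claw": 12},
    {"tx": 22,"ty": 82,"tz": 0,"ax": 0,"ay": 0,"az": -0.025,"claw": 12},
    {"tx": 22,"ty": 122,"tz": 0,"ax": 0,"ay": 0,"az": -0.025,"claw": 12},
    {"tx": 22,"ty": 162,"tz": 0,"ax": 0,"ay": 0,"az": -0.025,"claw": 12},
    {"tx": 22,"ty": 202,"tz": 0,"ax": 0,"ay": 0,"az": -0.025,"claw": 12},
    {"tx": 22,"ty": 242,"tz": 0,"ax": 0,"ay": 0,"az": -0.025,"claw": 12},
    {"tx": 22,"ty": 282,"tz": 0,"ax": 0,"ay": 0,"az": -0.025,"claw": 12},
    {"tx": 22,"ty": 322,"tz": 0,"ax": 0,"ay": 0,"az": -0.025,"claw": 12},
    {"tx": 22,"ty": 360,"tz": 0,"ax": 0,"ay": 0,"az": -0.025,"claw": 12},
    {"tx": 22,"ty": 395,"tz": 0,"ax": 0,"ay": 0,"az": -0.025,"claw": 12},
    {"tx": 22,"ty": 416,"tz": 0,"ax": 0,"ay": 0,"az": -0.025,"claw": 12},
  ],
)

```text
time_s: 23.48
tcp_pos: [0.465, 0.1451, 0.1046]
ee_rot: [[-0.998, -0.061, -0.0], [-0.061, 0.998, -0.0], [0.0, 0.0, -1.0]]
wrist_force: [-0.1, 0.1, -0.8]
gripper_width: 0.244
gripper_force: 30.0
```

>>> servo_tool(
  deltas=[
    {"tx": 0,"ty": 6,"tz": 0,"ax": 0,"ay": 0,"az": 0,"claw": 12},
    {"tx": 0,"ty": 6,"tz": 0,"ax": 0,"ay": 0,"az": 0,"claw": 12},
    {"tx": 0,"ty": 6,"tz": 0,"ax": 0,"ay": 0,"az": 0,"claw": 12},
    {"tx": 0,"ty": 6,"tz": 0,"ax": 0,"ay": 0,"az": 0,"claw": 12},
    {"tx": 0,"ty": 6,"tz": 0,"ax": 0,"ay": 0,"az": 0,"claw": 12},
  ],
)

```text
time_s: 23.9
tcp_pos: [0.4651, 0.1469, 0.1049]
ee_rot: [[-0.998, -0.057, -0.001], [-0.057, 0.998, -0.0], [0.001, -0.0, -1.0]]
wrist_force: [0.4, 1.0, -1.4]
gripper_width: 0.242
gripper_force: 30.0
```

```bash
python3 look.py .145 170 a5; python3 -c "
from h import *
print(go(.4655,.150,.016,3.4))"
```

```text
[0.46505312 0.14693647 0.10488574] 29.998984336853027 0.24234376934079457
0.76 [419.8 188.5] 4.5 [17.3 63.9] mid [472.7 192.7] [418, 204]
0.65 [429.8 229. ] 4.3 [13.1 61.3] mid [484.  233.1] [501, 230]
0.56 [442.2 145.2] 2.9 [ 21.7 127.8] mid [463.3 146.3] [320, 236]
{'tx': -0.4, 'ty': 2.8, 'tz': 89.1, 'ax': -0.0, 'ay': -0.0, 'az': -0.002}
```

>>> servo_tool(
  deltas=[
    {"tx": -1,"ty": 3,"tz": 15,"ax": 0,"ay": 0,"az": 0,"claw": 12},
    {"tx": -1,"ty": 3,"tz": 35,"ax": 0,"ay": 0,"az": 0,"claw": 12},
    {"tx": -1,"ty": 3,"tz": 55,"ax": 0,"ay": 0,"az": 0,"claw": 12},
    {"tx": -1,"ty": 3,"tz": 70,"ax": 0,"ay": 0,"az": 0,"claw": 12},
    {"tx": -1,"ty": 3,"tz": 78,"ax": 0,"ay": 0,"az": 0,"claw": 12},
    {"tx": -1,"ty": 3,"tz": 83,"ax": 0,"ay": 0,"az": 0,"claw": 12},
    {"tx": -1,"ty": 3,"tz": 86,"ax": 0,"ay": 0,"az": 0,"claw": 12},
    {"tx": -1,"ty": 3,"tz": 88,"ax": 0,"ay": 0,"az": 0,"claw": 12},
    {"tx": -1,"ty": 3,"tz": 88,"ax": 0,"ay": 0,"az": 0,"claw": 12},
    {"tx": -1,"ty": 3,"tz": 88,"ax": 0,"ay": 0,"az": 0,"claw": 12},
  ],
)

```text
time_s: 24.83
tcp_pos: [0.4666, 0.1517, 0.0178]
ee_rot: [[-0.998, -0.059, 0.001], [-0.059, 0.998, 0.001], [-0.001, 0.001, -1.0]]
wrist_force: [0.2, 0.5, -2.1]
gripper_width: 0.241
gripper_force: 30.0
```

>>> servo_tool(
  deltas=[
    {"tx": 0,"ty": -0.5,"tz": 1,"ax": 0,"ay": 0,"az": 0,"claw": 12},
    {"tx": 0,"ty": -0.5,"tz": 1.5,"ax": 0,"ay": 0,"az": 0,"claw": 12},
    {"tx": 0,"ty": -0.5,"tz": 1.5,"ax": 0,"ay": 0,"az": 0,"claw": 12},
    {"tx": 0,"ty": -0.5,"tz": 1.5,"ax": 0,"ay": 0,"az": 0,"claw": 12},
  ],
)

```text
time_s: 25.17
tcp_pos: [0.4668, 0.151, 0.0169]
ee_rot: [[-0.998, -0.06, 0.002], [-0.06, 0.998, 0.0], [-0.002, 0.0, -1.0]]
wrist_force: [-1.2, -2.2, 5.0]
gripper_width: 0.242
gripper_force: 30.0
```

>>> servo_tool(
  deltas=[
    {"tx": 0,"ty": 0,"tz": 0,"ax": 0,"ay": 0,"az": 0,"claw": 23},
    {"tx": 0,"ty": 0,"tz": 0,"ax": 0,"ay": 0,"az": 0,"claw": 26},
    {"tx": 0,"ty": 0,"tz": 0,"ax": 0,"ay": 0,"az": 0,"claw": 32},
    {"tx": 0,"ty": 0,"tz": 0,"ax": 0,"ay": 0,"az": 0,"claw": 38},
    {"tx": 0,"ty": 0,"tz": 0,"ax": 0,"ay": 0,"az": 0,"claw": 38},
    {"tx": 0,"ty": 0,"tz": 0,"ax": 0,"ay": 0,"az": 0,"claw": 38},
    {"tx": 0,"ty": 0,"tz": -15,"ax": 0,"ay": 0,"az": 0,"claw": 38},
    {"tx": 0,"ty": 0,"tz": -40,"ax": 0,"ay": 0,"az": 0,"claw": 40},
    {"tx": 0,"ty": 0,"tz": -70,"ax": 0,"ay": 0,"az": 0,"claw": 40},
    {"tx": 0,"ty": 0,"tz": -85,"ax": 0,"ay": 0,"az": 0,"claw": 40},
    {"tx": 0,"ty": 0,"tz": -85,"ax": 0,"ay": 0,"az": 0,"claw": 40},
    {"tx": 0,"ty": 0,"tz": -85,"ax": 0,"ay": 0,"az": 0,"claw": 40},
  ],
)

```text
time_s: 26.17
tcp_pos: [0.4663, 0.1512, 0.1012]
ee_rot: [[-0.998, -0.059, 0.001], [-0.059, 0.998, 0.001], [-0.002, 0.001, -1.0]]
wrist_force: [0.0, -0.6, 0.6]
gripper_width: 0.462
gripper_force: 0.0
```

```bash
python3 look.py .0556 170 a6; python3 -c "
from h import *
print(go(.504,-.3395,.10,1.9))"
```

```text
[0.46633427 0.1512381  0.10119549] 0.0 0.46150951939560325
0.93 [443.1 278.3] 4.3 [19.7 79.1] mid [488.4 281.7] [499, 220]
0.82 [468.6 150.3] 3.6 [ 22.3 177.2] mid [465.  150.1] [318, 234]
0.74 [447.5 216.1] 4.5 [ 26.5 125.3] mid [469.8 217.9] [412, 217]
{'tx': -10.1, 'ty': -491.4, 'tz': -0.1, 'ax': -0.001, 'ay': -0.002, 'az': 0.025}
```

tube_22 is seated at (465,150), where c3 is at (464,150). Last is tube_14, the black one in the rack.

>>> servo_tool(
  deltas=[
    {"tx": 0,"ty": -20,"tz": 0,"ax": 0,"ay": 0,"az": 0,"claw": 40},
    {"tx": -10,"ty": -60,"tz": 0,"ax": 0,"ay": 0,"az": 0.025,"claw": 40},
    {"tx": -10,"ty": -100,"tz": 0,"ax": 0,"ay": 0,"az": 0.025,"claw": 40},
    {"tx": -10,"ty": -141,"tz": 0,"ax": 0,"ay": 0,"az": 0.025,"claw": 40},
    {"tx": -10,"ty": -182,"tz": 0,"ax": 0,"ay": 0,"az": 0.025,"claw": 40},
    {"tx": -10,"ty": -223,"tz": 0,"ax": 0,"ay": 0,"az": 0.025,"claw": 40},
    {"tx": -10,"ty": -264,"tz": 0,"ax": 0,"ay": 0,"az": 0.025,"claw": 40},
    {"tx": -10,"ty": -305,"tz": 0,"ax": 0,"ay": 0,"az": 0.025,"claw": 40},
    {"tx": -10,"ty": -346,"tz": 0,"ax": 0,"ay": 0,"az": 0.025,"claw": 40},
    {"tx": -10,"ty": -387,"tz": 0,"ax": 0,"ay": 0,"az": 0.025,"claw": 40},
    {"tx": -10,"ty": -428,"tz": 0,"ax": 0,"ay": 0,"az": 0.025,"claw": 40},
    {"tx": -10,"ty": -460,"tz": 0,"ax": 0,"ay": 0,"az": 0.025,"claw": 40},
  ],
)

```text
time_s: 27.27
tcp_pos: [0.5019, -0.3103, 0.0986]
ee_rot: [[-0.999, -0.032, -0.003], [-0.032, 0.999, 0.001], [0.003, 0.001, -1.0]]
wrist_force: [0.7, 0.3, 0.0]
gripper_width: 0.458
gripper_force: 0.0
```

>>> servo_tool(
  deltas=[
    {"tx": 0,"ty": -20,"tz": 0,"ax": 0,"ay": 0,"az": 0,"claw": 40},
    {"tx": 0,"ty": -31,"tz": 0,"ax": 0,"ay": 0,"az": 0,"claw": 40},
    {"tx": 0,"ty": -31,"tz": 0,"ax": 0,"ay": 0,"az": 0,"claw": 40},
    {"tx": 0,"ty": -31,"tz": 0,"ax": 0,"ay": 0,"az": 0,"claw": 40},
    {"tx": 0,"ty": -31,"tz": 0,"ax": 0,"ay": 0,"az": 0,"claw": 40},
  ],
)

```text
time_s: 27.68
tcp_pos: [0.5038, -0.3375, 0.0999]
ee_rot: [[-0.999, -0.035, -0.001], [-0.035, 0.999, 0.001], [0.001, 0.001, -1.0]]
wrist_force: [0.2, 0.3, 0.4]
gripper_width: 0.459
gripper_force: 0.0
```

```bash
python3 look.py .0499 120 a7; python3 -c "
import cv2
i=cv2.imread('pics/a7.png'); cv2.imwrite('pics/a7c.png',cv2.resize(i[60:340,180:480],None,fx=2,fy=2))"
```

```text
[ 0.50378572 -0.33749741  0.09987485] 0.0 0.459104265185404
0.91 [ 499.9 -537.4] -11.6 [ 15.3 101.5] mid [ 509.  -539.3] [48, 224]
0.65 [ 498.4 -339.9] 1.8 [ 13.5 110. ] mid [ 503.4 -339.7] [316, 230]
0.52 [ 609. -335.] -88.0 [4.8 9.9] mid [ 610.9 -390. ] [318, 364]
```

View pics/a7c.png

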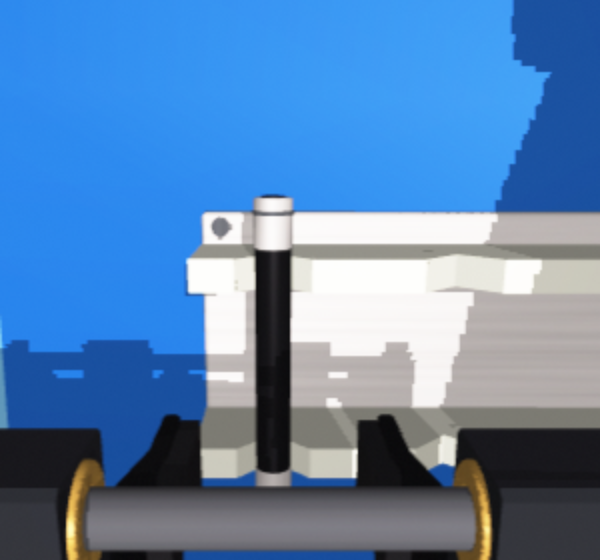

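The crop confirms the black tube with aluminium ends in the last notch at pixel (316,230). The blue one at (48,224) on the bench is the decoy.

>>> servo_tool(
  deltas=[
    {"tx": 0,"ty": -2,"tz": 30,"ax": 0,"ay": 0,"az": 0,"claw": 40},
    {"tx": 0,"ty": -2,"tz": 55,"ax": 0,"ay": 0,"az": 0,"claw": 40},
    {"tx": 0,"ty": -2,"tz": 78,"ax": 0,"ay": 0,"az": 0,"claw": 40},
    {"tx": 0,"ty": -2,"tz": 91,"ax": 0,"ay": 0,"az": 0,"claw": 40},
    {"tx": 0,"ty": -2,"tz": 91,"ax": 0,"ay": 0,"az": 0,"claw": 30},
    {"tx": 0,"ty": -2,"tz": 91,"ax": 0,"ay": 0,"az": 0,"claw": 6},
    {"tx": 0,"ty": -2,"tz": 91,"ax": 0,"ay": 0,"az": 0,"claw": 6},
    {"tx": 0,"ty": -2,"tz": 91,"ax": 0,"ay": 0,"az": 0,"claw": 6},
    {"tx": 0,"ty": -2,"tz": 91,"ax": 0,"ay": 0,"az": 0,"claw": 6},
    {"tx": 0,"ty": -2,"tz": 91,"ax": 0,"ay": 0,"az": 0,"claw": 6},
    {"tx": 0,"ty": -2,"tz": 91,"ax": 0,"ay": 0,"az": 0,"claw": 6},
  ],
)

```text
time_s: 28.7
tcp_pos: [0.5052, -0.3397, 0.011]
ee_rot: [[-0.999, -0.034, 0.002], [-0.034, 0.999, 0.001], [-0.002, 0.001, -1.0]]
wrist_force: [0.3, 4.6, 3.2]
gripper_width: 0.15
gripper_force: 30.0
```

>>> servo_tool(
  deltas=[
    {"tx": 0,"ty": 0,"tz": -10,"ax": 0,"ay": 0,"az": 0,"claw": 6},
    {"tx": 0,"ty": 0,"tz": -25,"ax": 0,"ay": 0,"az": 0,"claw": 6},
    {"tx": 0,"ty": 0,"tz": -45,"ax": 0,"ay": 0,"az": 0,"claw": 6},
    {"tx": 0,"ty": 0,"tz": -65,"ax": 0,"ay": 0,"az": 0,"claw": 6},
    {"tx": 0,"ty": 0,"tz": -80,"ax": 0,"ay": 0,"az": 0,"claw": 6},
    {"tx": 0,"ty": 0,"tz": -90,"ax": 0,"ay": 0,"az": 0,"claw": 6},
    {"tx": 0,"ty": 0,"tz": -90,"ax": 0,"ay": 0,"az": 0,"claw": 6},
  ],
)

```text
time_s: 29.28
tcp_pos: [0.5059, -0.3418, 0.1032]
ee_rot: [[-0.999, -0.034, 0.006], [-0.034, 0.999, -0.003], [-0.006, -0.003, -1.0]]
wrist_force: [1.1, -1.2, -0.2]
gripper_width: 0.15
gripper_force: 30.0
```

>>> servo_tool(
  deltas=[
    {"tx": 0,"ty": 15,"tz": 0,"ax": 0,"ay": 0,"az": 0,"claw": 6},
    {"tx": 10,"ty": 45,"tz": 0,"ax": 0,"ay": 0,"az": 0.036,"claw": 6},
    {"tx": 21,"ty": 82,"tz": 0,"ax": 0,"ay": 0,"az": 0.072,"claw": 6},
    {"tx": 21,"ty": 122,"tz": 0,"ax": 0,"ay": 0,"az": 0.072,"claw": 6},
    {"tx": 21,"ty": 162,"tz": 0,"ax": 0,"ay": 0,"az": 0.072,"claw": 6},
    {"tx": 21,"ty": 202,"tz": 0,"ax": 0,"ay": 0,"az": 0.072,"claw": 6},
    {"tx": 21,"ty": 242,"tz": 0,"ax": 0,"ay": 0,"az": 0.072,"claw": 6},
    {"tx": 21,"ty": 282,"tz": 0,"ax": 0,"ay": 0,"az": 0.072,"claw": 6},
    {"tx": 21,"ty": 322,"tz": 0,"ax": 0,"ay": 0,"az": 0.072,"claw": 6},
    {"tx": 21,"ty": 360,"tz": 0,"ax": 0,"ay": 0,"az": 0.072,"claw": 6},
    {"tx": 21,"ty": 392,"tz": 0,"ax": 0,"ay": 0,"az": 0.072,"claw": 6},
    {"tx": 21,"ty": 408,"tz": 0,"ax": 0,"ay": 0,"az": 0.072,"claw": 6},
  ],
)

```text
time_s: 30.28
tcp_pos: [0.4682, 0.0694, 0.0988]
ee_rot: [[-0.999, 0.035, -0.001], [0.035, 0.999, -0.0], [0.001, -0.0, -1.0]]
wrist_force: [0.3, 0.0, -0.5]
gripper_width: 0.147
gripper_force: 30.0
```

>>> servo_tool(
  deltas=[
    {"tx": 0,"ty": 5,"tz": 0,"ax": 0,"ay": 0,"az": 0,"claw": 6},
    {"tx": 0,"ty": 5,"tz": 0,"ax": 0,"ay": 0,"az": 0,"claw": 6},
    {"tx": 0,"ty": 5,"tz": 0,"ax": 0,"ay": 0,"az": 0,"claw": 6},
    {"tx": 0,"ty": 5,"tz": 0,"ax": 0,"ay": 0,"az": 0,"claw": 6},
    {"tx": 0,"ty": 5,"tz": 0,"ax": 0,"ay": 0,"az": 0,"claw": 6},
  ],
)

```text
time_s: 30.7
tcp_pos: [0.4693, 0.0702, 0.0993]
ee_rot: [[-0.999, 0.04, -0.001], [0.04, 0.999, -0.0], [0.001, -0.0, -1.0]]
wrist_force: [1.1, -0.2, -0.9]
gripper_width: 0.152
gripper_force: 30.0
```

```bash
python3 look.py .14 120 a8; python3 -c "
from h import *
print(go(.4695,.073,.0105,-2.2))"
```

```text
[0.46934842 0.07020031 0.09932412] 29.998862743377686 0.1520230665751172
0.87 [435.7 205.4] 3.9 [15.3 69.2] mid [461.  207.1] [611, 212]
0.68 [423.2 121.4] 3.0 [14.5 74.4] mid [446.  122.6] [429, 190]
0.62 [455.8 167.7] 4.5 [ 20.4 134.2] mid [448.7 167.1] [523, 244]
0.61 [458.4  70.4] -2.5 [ 13.8 103. ] mid [466.9  70. ] [320, 265]
{'tx': 0.2, 'ty': 2.6, 'tz': 89.0, 'ax': -0.0, 'ay': -0.0, 'az': -0.002}
```

>>> servo_tool(
  deltas=[
    {"tx": 0,"ty": 2,"tz": 15,"ax": 0,"ay": 0,"az": 0,"claw": 6},
    {"tx": 0,"ty": 2,"tz": 35,"ax": 0,"ay": 0,"az": 0,"claw": 6},
    {"tx": 0,"ty": 2,"tz": 55,"ax": 0,"ay": 0,"az": 0,"claw": 6},
    {"tx": 0,"ty": 2,"tz": 70,"ax": 0,"ay": 0,"az": 0,"claw": 6},
    {"tx": 0,"ty": 2,"tz": 78,"ax": 0,"ay": 0,"az": 0,"claw": 6},
    {"tx": 0,"ty": 2,"tz": 83,"ax": 0,"ay": 0,"az": 0,"claw": 6},
    {"tx": 0,"ty": 2,"tz": 86,"ax": 0,"ay": 0,"az": 0,"claw": 6},
    {"tx": 0,"ty": 2,"tz": 88,"ax": 0,"ay": 0,"az": 0,"claw": 6},
    {"tx": 0,"ty": 2,"tz": 88,"ax": 0,"ay": 0,"az": 0,"claw": 6},
    {"tx": 0,"ty": 2,"tz": 88,"ax": 0,"ay": 0,"az": 0,"claw": 6},
  ],
)

```text
time_s: 31.63
tcp_pos: [0.4703, 0.0735, 0.0122]
ee_rot: [[-0.999, 0.038, 0.001], [0.038, 0.999, 0.001], [-0.001, 0.001, -1.0]]
wrist_force: [0.1, -0.1, 0.7]
gripper_width: 0.147
gripper_force: 30.0
```

>>> servo_tool(
  deltas=[
    {"tx": 0,"ty": -0.5,"tz": 1,"ax": 0,"ay": 0,"az": 0,"claw": 6},
    {"tx": 0,"ty": -0.5,"tz": 1.5,"ax": 0,"ay": 0,"az": 0,"claw": 6},
    {"tx": 0,"ty": -0.5,"tz": 1.5,"ax": 0,"ay": 0,"az": 0,"claw": 6},
    {"tx": 0,"ty": -0.5,"tz": 1.5,"ax": 0,"ay": 0,"az": 0,"claw": 6},
  ],
)

```text
time_s: 31.97
tcp_pos: [0.4705, 0.0733, 0.0111]
ee_rot: [[-0.999, 0.038, 0.002], [0.038, 0.999, 0.001], [-0.002, 0.001, -1.0]]
wrist_force: [-1.0, 0.4, 5.4]
gripper_width: 0.148
gripper_force: 30.0
```

Seated. Release, rise and step clear for a look.

>>> servo_tool(
  deltas=[
    {"tx": 0,"ty": 0,"tz": 0,"ax": 0,"ay": 0,"az": 0,"claw": 15},
    {"tx": 0,"ty": 0,"tz": 0,"ax": 0,"ay": 0,"az": 0,"claw": 18},
    {"tx": 0,"ty": 0,"tz": 0,"ax": 0,"ay": 0,"az": 0,"claw": 24},
    {"tx": 0,"ty": 0,"tz": 0,"ax": 0,"ay": 0,"az": 0,"claw": 32},
    {"tx": 0,"ty": 0,"tz": 0,"ax": 0,"ay": 0,"az": 0,"claw": 32},
    {"tx": 0,"ty": 0,"tz": 0,"ax": 0,"ay": 0,"az": 0,"claw": 32},
    {"tx": 0,"ty": 0,"tz": -15,"ax": 0,"ay": 0,"az": 0,"claw": 32},
    {"tx": 0,"ty": 0,"tz": -40,"ax": 0,"ay": 0,"az": 0,"claw": 32},
    {"tx": 0,"ty": 0,"tz": -80,"ax": 0,"ay": 0,"az": 0,"claw": 32},
    {"tx": 0,"ty": 0,"tz": -120,"ax": 0,"ay": 0,"az": 0,"claw": 32},
    {"tx": 0,"ty": 0,"tz": -160,"ax": 0,"ay": 0,"az": 0,"claw": 32},
    {"tx": 0,"ty": -30,"tz": -190,"ax": 0,"ay": 0,"az": 0,"claw": 32},
  ],
)

```text
time_s: 32.97
tcp_pos: [0.4705, 0.0457, 0.2034]
ee_rot: [[-0.999, 0.034, 0.006], [0.034, 0.999, 0.002], [-0.006, 0.002, -1.0]]
wrist_force: [2.1, -0.0, -0.0]
gripper_width: 0.367
gripper_force: 0.0
```

>>> servo_tool(
  deltas=[
    {"tx": 0,"ty": -40,"tz": 0,"ax": 0,"ay": 0,"az": 0,"claw": 32},
    {"tx": 0,"ty": -80,"tz": 0,"ax": 0,"ay": 0,"az": 0,"claw": 32},
    {"tx": 0,"ty": -120,"tz": 0,"ax": 0,"ay": 0,"az": 0,"claw": 32},
    {"tx": 0,"ty": -160,"tz": 0,"ax": 0,"ay": 0,"az": 0,"claw": 32},
    {"tx": 0,"ty": -200,"tz": 0,"ax": 0,"ay": 0,"az": 0,"claw": 32},
    {"tx": 0,"ty": -240,"tz": 0,"ax": 0,"ay": 0,"az": 0,"claw": 32},
    {"tx": 0,"ty": -280,"tz": 0,"ax": 0,"ay": 0,"az": 0,"claw": 32},
    {"tx": 0,"ty": -300,"tz": 0,"ax": 0,"ay": 0,"az": 0,"claw": 32},
    {"tx": 0,"ty": -300,"tz": 0,"ax": 0,"ay": 0,"az": 0,"claw": 32},
    {"tx": 0,"ty": -300,"tz": 0,"ax": 0,"ay": 0,"az": 0,"claw": 32},
  ],
)

```text
time_s: 33.8
tcp_pos: [0.4565, -0.2573, 0.1988]
ee_rot: [[-0.999, 0.041, -0.001], [0.041, 0.999, 0.001], [0.001, 0.001, -1.0]]
wrist_force: [0.3, -0.2, -0.5]
gripper_width: 0.365
gripper_force: 0.0
```

```bash
python3 - <<'E'
from h import *
im=capture('top'); cv2.imwrite('pics/final.png',cv2.resize(im[180:340,60:380],None,fx=2.4,fy=2.4))
k=calibration('top');T=np.array(k['cam_to_world'])
for n in ('tube_14','screwdriver'):
  for r in trace(n,'top'): print(n,round(r['confidence'],2),axis(r['mask'],.0545 if n[0]=='t' else .01,k,T))
print(sense()['time_s'])
E
```

```text
tube_14 0.73 (array([468.9,  70.5]), np.float32(-1.9), array([ 13.9, 119.9]), 332)
tube_14 0.73 (array([ 665.2, -284.2]), np.float32(55.9), array([ 14.1, 111.8]), 270)
tube_14 0.65 (array([ 507.3, -554.4]), np.float32(-11.8), array([ 14.3, 111.6]), 301)
tube_14 0.64 (array([484.3, 217.8]), np.float32(5.5), array([ 30.4, 199.5]), 1130)
tube_14 0.61 (array([465.1, 149. ]), np.float32(3.6), array([ 24.3, 172.1]), 798)
33.95
```

View pics/final.png

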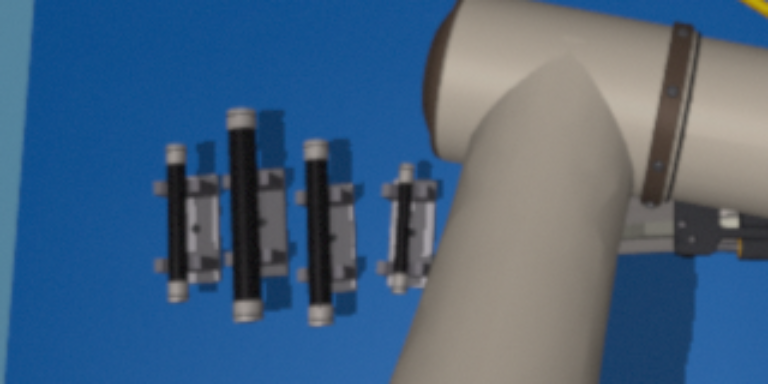

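The picture shows all four tubes lying in their cradles in the order 18, 26, 22, 14, at columns 176, 244, 317 and 403 of the crop. The three traced middles match the cradle centres within about 5 mm. tube_18 wasn't traced this time, but it measured within 2 mm after release. Nothing touched the screwdriver. Handing in.

```bash
python3 -c "
from station import *
print(finish_job())"
```

```text
the job is handed in; nothing more can be done
None
```

All four tubes are in the cradles in their rack order (18, 26, 22, 14 mm, left to right), released and at rest, and the job is handed in at about 34 s; no verdict came back.

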